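# Load the cold pack under the lip of the bench cooling tray and refit its top plate

### The job

Make the bench cooling tray ready: load the blue cold pack into the tray so that it lies flat on the tray's floor with one end under the retaining lip, then fit the aluminium top plate over both locating pins so that it lies flat on the tray's rim. The pack is longer than the opening, so it has to go in tilted, low end first under the lip; do not drop or force anything, and leave the other things on the bench where they stand.

Things in the scene. Friction and masses are not known exactly. Their poses are not given: they have to be found in the camera images.
- cooling_tray: White open-topped tray with grey trim, fixed on the bench, outside 206 mm (x) by 158 mm (y; 172 over its side grips), 90 mm high; a spout sticks out 22 mm low on the +x end. Origin: centre of its underside; z up; its -x end, which has the lip, looks towards the robot. Inside 178 mm (x) by 130 mm (y), upright walls 14 mm thick, flat floor 14 mm above the bench, rim 90 mm above it.
- tray_floor (a point): Centre of the tray's inner floor, 14 mm above the bench; axes as the tray's.
- tray_rim (a point): Centre of the tray's rim plane, 90 mm above the bench, on which the top plate rests; axes as the tray's.
- lip_edge (a point): Middle of the lower free edge of the fixed dark steel retaining lip, 70 mm above the tray's floor, at tray x = -51 mm. The lip is 6 mm thick, flush with the rim, and juts 38 mm inward over the whole width from the inner face of the -x end wall, so the top opening is only 140 mm long (tray x = -51 to +89 mm) by 130 mm.
- pin_left (a point): Round tip of the fixed upright steel locating pin (10 mm diameter, 16 mm tall with a hemispherical tip) on the rim of the +y long wall, at tray x = 0, y = +72 mm.
- pin_right (a point): Round tip of the other, equal locating pin, on the -y long wall at tray x = 0, y = -72 mm.
- pack_center (a point): Centre of the block of the blue cold pack: a rigid block 170 mm (its x) by 120 mm (y) by 35 mm (z), about 0.5 kg, lying flat on the bench at the start; its underside is 17.5 mm below this point. z is up; either end may go in first. On top, in the middle, it has a blue bridge handle.
- pack_handle (a point): Centre of the bar of the cold pack's handle, 59 mm above the pack's underside. The bar is 50 mm long (pack x), 14 mm thick (pack y: grip it across this) and 20 mm high, from 49 to 69 mm above the underside, on two 10 mm posts at its ends.
- plate_center (a point): Centre of the aluminium top plate, 200 mm (its x) by 172 mm (y) by 5 mm (z), about 0.35 kg, lying flat on the bench at the start, underside 2.5 mm below this point; z up. Two round 13 mm holes go right through it at x = 0, y = +72 and -72 mm. A black bridge handle stands in the middle of its top. It seats on the rim with its x along the tray's x, either way round.
- plate_handle (a point): Centre of the bar of the top plate's handle, 29 mm above the plate's underside. The bar is 50 mm long (plate x), 14 mm thick (plate y: grip it across this) and 20 mm high, from 19 to 39 mm above the plate's underside, on two 10 mm posts at its ends.
- label_roll: Bystander: white label roll, 68 mm across, 41 mm high, loose. Origin: centre of its underside.
- bench_timer: Bystander: small white timer with coloured keys, 82 x 58 x 22 mm, loose. Origin: centre of its underside.
Things that resemble listed ones, but are neither listed nor needed, are in the scene too. There is more than one size of the part that bears pack_center; the job needs the largest.

How it is judged (in metres and radians):
On the way:
1. the cold pack lies flat on the tray's floor, one end under the lip (z of pack_center in the frame of tray_floor below 0.0205 m and horizontal distance between pack_center and tray_floor below 0.012 m and angle between the z axis of pack_center and the z axis of cooling_tray, either way round below 0.03 rad), for 0.2 s.
At the end, for the whole second after the job is handed in: The pack lies flat in the tray (within 3 mm of the floor, 0.03 rad, centre within 12 mm of the tray's), one end under the lip; the plate lies on the rim over both pins (within 2 mm of the rim, 0.02 rad, centre within 5 mm, long axis along the tray's within 0.1 rad); both at rest, let go (all of step 1 and z of plate_center in the frame of tray_rim below 0.0045 m and horizontal distance between plate_center and tray_rim below 0.005 m and angle between the z axis of plate_center and the z axis of cooling_tray, either way round below 0.02 rad and angle between the x axis of plate_center and the x axis of cooling_tray, either way round below 0.1 rad and linear speed of each of cold_pack, top_plate below 0.02 m/s); the robot touches nothing.
It fails at once if the cold pack is dropped into or forced against the tray (over 110 N; setting it down from 5 mm stays below) (contact force between cold_pack and cooling_tray above 110 N).
It fails at once if the top plate is dropped onto or forced against the tray (over 90 N; setting it down from 5 mm stays below) (contact force between top_plate and cooling_tray above 90 N).
It fails at once if a bystander is moved by more than 3 cm (distance of any of label_roll, bench_timer from where it was at the start of the episode above 0.03 m).
It also fails if it takes over 69 s, if anything falls off the work surface, if the arm or the gripper's body presses on something with over 40 N, if the wrist force passes 120 N, or if a joint passes its speed limit or range.

### The arm

A 7-joint arm with a two-finger parallel gripper is mounted at the origin on a cart in front of the work surface, level with it; the furniture and walls round the work are solid. World frame = base frame: x ahead of the robot, y to its left, z up, the work surface at z = 0. Lengths are in m, angles in degrees, forces in N, time in s.
With the tool pointing down it reaches from about 0.35 to 0.9 m from the base axis. Payload 19.9 kg.
Tool frame: the origin (TCP) lies midway between the tips of the shut fingers; the grasp point (between the pads) lies 19 mm behind it; z points along the fingers, y is the direction in which the jaws open and shut (so a half turn about z gives the same grasp; the last joint's range is limited). The gripper opens to 85 mm and grips with 20 to 120 N. Pads are 22 mm wide; open, the fingers measure 114 mm over their backs; the gripper's body (76 mm by 85 mm) begins 54 mm behind the grasp point. The pads swing forward as they close: fully open they stand 13 mm farther back than shut.
Start: joints at [-74.055, 23.915, -0.59, 92.452, 0.269, 63.638, -3.037], TCP at [0.196, 0.593, 0.206] pointing down, gripper open.
Joint ranges: [-161.28, 161.28], [-22.2, 115.67], [-73.04, 71.86], [3.21, 147.25], [-68.34, 248.33], [10.77, 114.83], [-161.83, 161.83]. Speed limits (degrees/s): [108.29, 108.29, 136.94, 136.94, 172.46, 172.46, 172.46].

### API

Orientations are given as a 3x3 rotation matrix whose columns are the frame's x, y, z axes.
In Python, from rig import * gives the robot as it stands.
- The arm moves only by the tool jog_arm, never from a script. Its argument "series" is one flat list of numbers, 4 for each row, row after row: the shift along the tool's x, y, z in m, then the turn about the tool's z in rad. A call has 1 to 12 rows; each row shifts and turns the pose as measured when the row begins, along the tool's axes as they then stand; what a row does not reach is not made up. A row lasts 1/10 s, in which the tool goes at most 50 mm and 8.59 degrees, less where a joint would pass 70% of its speed; a pose out of reach is approached as far as the arm can. A call with a gripper value outside its range is refused whole. "fingers" is the closure, from 0 (fully open) to 1 (shut), set as the call begins (left out, the last holds). The fingers move at their own pace and stop on an object; "newtons" is the grip in N (left out, the last holds). Time passes only in rows, so rows that do not move let the fingers close. It gives the time, the measured TCP pose, the force and the opening at its end, in the units of the state.
- read_state(): the state, without advancing time (a new reading comes with each control period).
- capture(name): name is "scene" or "side" or "wrist"; returns a dict with "img" (420x560x3 uint8, red, green, blue), "z_map" (420x560 float32, m along the optical axis (not along the pixel's ray), 0 where there is no reading), "camera_matrix" (3x3 intrinsics, pixels), "xyz" and "rotation" of the camera in the world; the wrist camera has in their place "mount" (4x4, takes a point from camera to tool coordinates, whose origin is the TCP and whose axes are the flange's). Camera axes: x right, y up, looking along -z (the intrinsics and any distortion apply to the point x, -y, -z); pixel columns grow to the right and rows downward; lengths in m; the calibration is good to about 2 mm. A picture is of the moment at which its call begins: read the wrist's pose just before it.
- finish_job(): hands the job in, once; it reports no verdict.
The state is a dict: "clock": time; "joint_positions": joint angles; "joint_vel": joint speeds; "tau": joint torques, N m; "position": TCP position; "tool_rot": TCP orientation; "contact_force": force on the tool from outside, world axes, zero at the start; "ft_torque": the same for the moment, N m; "opening": opening from 0.0 (shut) to 1.0 (fully open).
Only numpy, scipy, OpenCV 4.12 (cv2) and the standard library are available. Lean on these libraries where they do the work, as an engineer would, in place of code of your own. Each camera call takes 0.05 s, during which the arm holds its last target.

## Working session

There is one attempt and no reset: what is moved stays moved. The work goes in short steps, Python scripts to look and compute and a tool call to move; the robot and the scene stay as the last step left them, time stands still between calls to the robot, and variables do not carry over. Pictures are saved under pics/ and viewed, and the job is handed in when it is done.

Besides the shell and the picture viewer there is one more tool, called after "Request:" as a command line: name --argument value ..., lists and objects as JSON in quotes. jog_arm: Moves the arm, as the interface text tells. Its arguments: {"type":"object","properties":{"series":{"type":"array","items":{"type":"number"}},"fingers":{"type":"number"},"newtons":{"type":"number"}},"required":["series"]}

```bash
ls; mkdir -p pics
cat > h.py <<'E'
from rig import *
import numpy as np, cv2
def save(c,name,crop=None,scale=1):
    im=c["img"][:,:,::-1]
    if crop: r0,r1,c0,c1=crop; im=im[r0:r1,c0:c1]
    if scale!=1: im=cv2.resize(im,None,fx=scale,fy=scale,interpolation=cv2.INTER_CUBIC)
    cv2.imwrite("pics/"+name,im)
def cloud(c,st=None):
    K=c["camera_matrix"];z=c["z_map"];h,w=z.shape
    u,v=np.meshgrid(np.arange(w),np.arange(h))
    X=(u-K[0,2])/K[0,0]*z;Y=(v-K[1,2])/K[1,1]*z
    P=np.stack([X,-Y,-z],-1)
    if "mount" in c:
        T=np.array(c["mount"]);P=P@T[:3,:3].T+T[:3,3]
        P=P@np.array(st["tool_rot"]).T+np.array(st["position"])
    else:
        P=P@np.array(c["rotation"]).T+np.array(c["xyz"])
    P[z==0]=np.nan
    return P
E
python3 - <<'E'
from h import *
s=read_state();print(s)
for n in("scene","side","wrist"):
    c=capture(n);save(c,n+"0.png");np.save(n+"0.npy",c,allow_pickle=True)
    print(n,[k for k in c],c["camera_matrix"].tolist() if n!="x" else 0,c.get("xyz"),c.get("rotation"),c.get("mount"))
E
```

```text
pics
{'clock': 0.0, 'joint_positions': array([-74.05446254,  23.94670625,  -0.59116167,  92.48632716,
         0.26725577,  63.63903443,  -3.03822244]), 'joint_vel': array([-0.00654869,  0.00146967,  0.00147779, -0.01015389,  0.04131824,
       -0.13755145,  0.02194953]), 'tau': array([-4.23029032e-04, -8.64417171e+01,  6.78749699e-01, -4.34902954e+01,
        1.89946184e-02,  7.16927316e-03,  3.79063010e-06]), 'position': array([0.19635825, 0.59294185, 0.20556884]), 'tool_rot': array([[-9.49291049e-01,  3.14398459e-01, -3.35745983e-04],
       [ 3.14398634e-01,  9.49290308e-01, -1.18720276e-03],
       [-5.45343111e-05, -1.23255903e-03, -9.99999239e-01]]), 'contact_force': array([ 0.1868818 , -0.58030846,  0.13842052]), 'ft_torque': array([0.01526558, 0.01113422, 0.01548058]), 'opening': 1.0006380868922244}
scene ['img', 'z_map', 'camera_matrix', 'xyz', 'rotation'] [[489.7798209173485, 0.0, 276.2650313199876], [0.0, 489.7798209173485, 206.5946297827065], [0.0, 0.0, 1.0]] [-0.38948442 -0.47965285  1.32182257] [[ 0.60150972  0.57717442 -0.55231852]
 [-0.79880258  0.44322836 -0.40677152]
 [ 0.01002512  0.68587047  0.72765458]] None
side ['img', 'z_map', 'camera_matrix', 'xyz', 'rotation'] [[440.9015538854609, 0.0, 285.5629139270813], [0.0, 440.9015538854609, 210.96196559995082], [0.0, 0.0, 1.0]] [1.8036179  0.10527767 1.45856131] [[ 0.07737123 -0.73428421  0.67441855]
 [ 0.99696867  0.05142096 -0.0583897 ]
 [ 0.00819538  0.67689185  0.73603686]] None
wrist ['img', 'z_map', 'camera_matrix', 'mount'] [[311.32368915368494, 0.0, 279.2932574403042], [0.0, 311.32368915368494, 212.5716331259819], [0.0, 0.0, 1.0]] None None [[-9.56839480e-04  9.58848011e-01  2.83918255e-01  7.27981689e-02]
 [ 9.99999537e-01  9.45174037e-04  1.78082213e-04 -6.44517038e-04]
 [-9.75983876e-05  2.83918294e-01 -9.58848472e-01 -1.67420984e-01]
 [ 0.00000000e+00  0.00000000e+00  0.00000000e+00  1.00000000e+00]]
```

View pics/scene0.png

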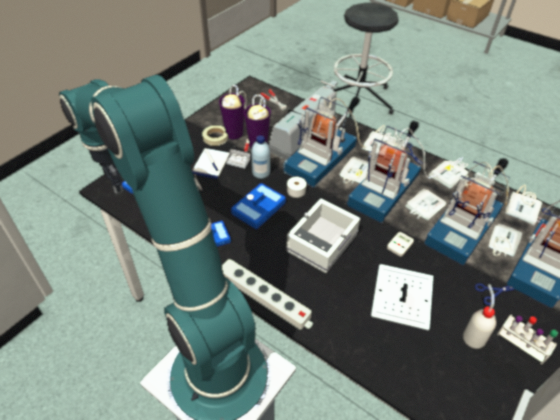

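View pics/side0.png

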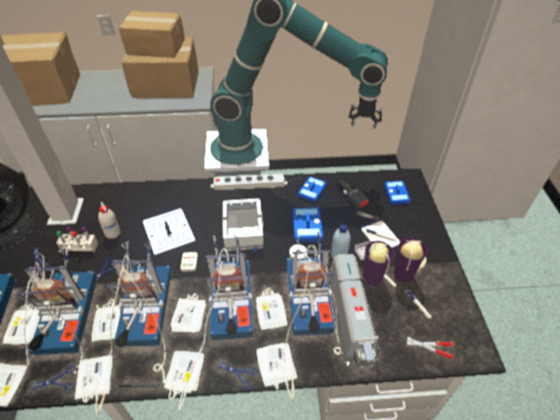

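View pics/wrist0.png

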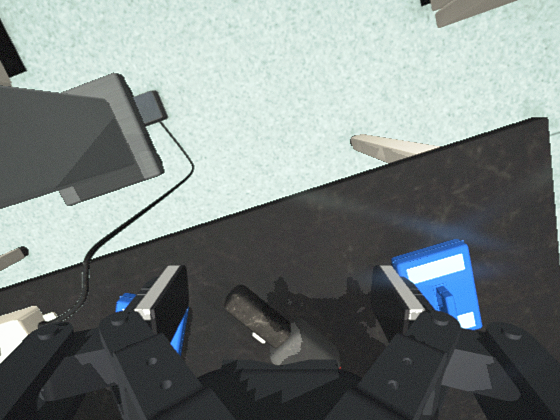

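Run:
```python
from h import *
for n in("scene","side"):
    c=np.load(n+"0.npy",allow_pickle=True).item();P=cloud(c)
    hsv=cv2.cvtColor(c["img"],cv2.COLOR_RGB2HSV)
    m=((hsv[...,0]>98)&(hsv[...,0]<118)&(hsv[...,1]>140)&(hsv[...,2]>90)).astype(np.uint8)
    k,l,st,ce=cv2.connectedComponentsWithStats(m)
    for i in range(1,k):
        if st[i,4]<60: continue
        p=P[(l==i)];p=p[~np.isnan(p[:,0])]
        t=p[(p[:,2]>0.025)&(p[:,2]<.045)]
        print(n,ce[i].round(),st[i,4],p.mean(0).round(3),p[:,2].max().round(3),cv2.minAreaRect(t[:,:2].astype(np.float32)*1000) if len(t)>20 else '')
c=np.load("scene0.npy",allow_pickle=True).item();save(c,"sc_pack.png",(170,260,200,340),5)
c=np.load("side0.npy",allow_pickle=True).item();save(c,"sd_crop.png",(170,280,130,420),2.7)
```

```text
scene [347. 141.] 116 [1.035 0.216 0.061] 0.07 
scene [307. 165.] 331 [0.816 0.266 0.06 ] 0.069 
scene [413. 171.] 110 [ 1.035 -0.075  0.06 ] 0.07 
scene [127. 187.] 75 [0.275 0.653 0.132] 0.64 
scene [259. 205.] 935 [0.557 0.294 0.034] 0.078 ((564.4697265625, 302.78582763671875), (126.0439453125, 175.84707641601562), 88.19226837158203)
scene [372. 199.] 377 [ 0.81  -0.025  0.06 ] 0.07 
scene [496. 209.] 65 [ 1.036 -0.399  0.06 ] 0.066 
scene [220. 234.] 238 [0.351 0.298 0.06 ] 0.512 ((379.2207946777344, 329.81134033203125), (94.17558288574219, 48.41798400878906), 57.06211471557617)
scene [450. 239.] 463 [ 0.804 -0.326  0.06 ] 0.069 
scene [534. 278.] 518 [ 0.813 -0.598  0.06 ] 0.068 
side [312. 190.] 279 [0.364 0.351 0.022] 0.059 ((352.0189514160156, 350.8744812011719), (87.61380004882812, 130.1033935546875), 59.999263763427734)
side [397. 193.] 299 [0.413 0.742 0.023] 0.059 ((404.97430419921875, 739.6639404296875), (88.31968688964844, 126.83071899414062), 89.0146484375)
side [306. 222.] 474 [0.57  0.303 0.036] 0.079 ((565.038818359375, 305.300048828125), (120.26921081542969, 175.97280883789062), 88.20339965820312)
side [308. 238.] 98 [0.649 0.302 0.022] 0.043 ((646.542236328125, 302.9353942871094), (72.02871704101562, 13.407124519348145), 87.2793960571289)
side [162. 273.] 99 [ 0.811 -0.276  0.06 ] 0.07 
side [ 84. 280.] 178 [ 0.82  -0.564  0.06 ] 0.068 
side [  3. 283.] 133 [ 0.811 -0.862  0.06 ] 0.066 
side [218. 323.] 237 [ 1.034 -0.06   0.06 ] 0.069 
side [139. 332.] 197 [ 1.049 -0.328  0.06 ] 0.069 
side [300. 322.] 77 [1.053 0.225 0.06 ] 0.067 
side [ 53. 339.] 365 [ 1.055 -0.614  0.059] 0.07
```

View pics/sc_pack.png

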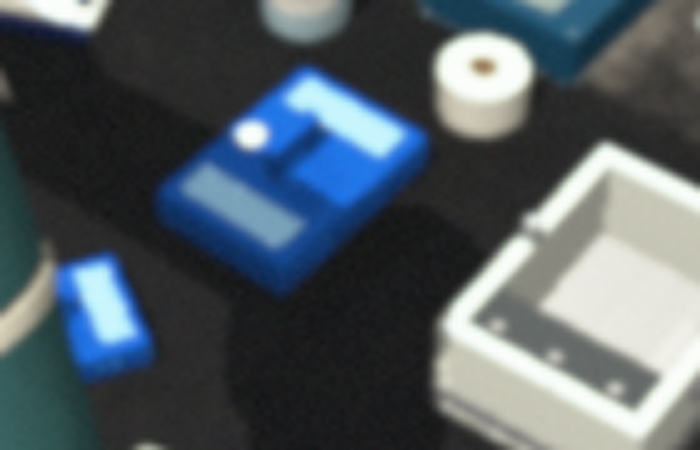

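View pics/sd_crop.png

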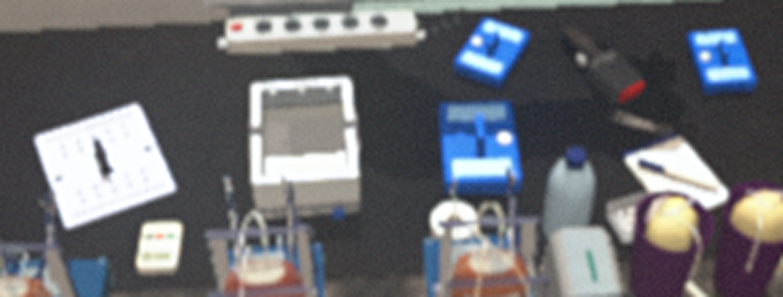

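Run:
```python
from h import *
for n in("scene","side"):
    c=np.load(n+"0.npy",allow_pickle=True).item();P=cloud(c)
    hsv=cv2.cvtColor(c["img"],cv2.COLOR_RGB2HSV)
    def reg(x0,x1,y0,y1,z0,z1):
        return (P[...,0]>x0)&(P[...,0]<x1)&(P[...,1]>y0)&(P[...,1]<y1)&(P[...,2]>z0)&(P[...,2]<z1)
    def rect(m,s):
        p=P[m]; r=cv2.minAreaRect(p[:,:2].astype(np.float32)*1000); print(n,s,len(p),np.round(r[0],1),np.round(r[1],1),round(r[2],2),p[:,2].mean().round(4), np.median(p[:,2]).round(4))
    rect(reg(.42,.75,-.09,.18,.082,.097),"tray rim")
    rect(reg(.42,.75,-.09,.18,.01,.02)&(hsv[...,2]>120),"tray floor?")
    rect(reg(.38,.75,-.45,-.12,-.005,.02)&(hsv[...,2]>130)&(hsv[...,1]<60),"plate")
    rect(reg(.42,.75,.18,.42,.055,.085),"pack handle")
    rect(reg(.42,.75,.18,.42,.030,.042),"pack top")
    rect(reg(.42,.75,-.42,-.12,.026,.05)," plate handle")
    m=reg(.42,.75,-.09,.18,.097,.12); print(P[m].round(3)[:20])
```

```text
scene tray rim 1128 [570.9  28.4] [213.  160.4] 1.17 0.0903 0.0906
scene tray floor? 575 [600.6  51.1] [296.5 148.5] 11.7 0.0156 0.0157
scene plate 3231 [ 607. -270.] [337.7 179.7] 21.58 0.0064 0.0061
scene pack handle 147 [633.3 355.5] [219.   51.4] 30.73 0.0687 0.0685
scene pack top 1121 [618.7 328.5] [199.7 281. ] 81.66 0.0364 0.0365
scene  plate handle 83 [ 628.2 -244. ] [239.7  40.2] 35.97 0.0367 0.0377
[[ 0.658  0.103  0.097]
 [ 0.652  0.091  0.1  ]
 [ 0.66   0.067  0.099]
 [ 0.664  0.054  0.098]
 [ 0.666  0.046  0.097]
 [ 0.663  0.024  0.099]
 [ 0.577  0.106  0.098]
 [ 0.574  0.101  0.104]
 [ 0.665 -0.007  0.097]
 [ 0.566  0.103  0.105]
 [ 0.566  0.1    0.107]
 [ 0.57   0.098  0.104]
 [ 0.566  0.103  0.099]
 [ 0.561  0.096  0.109]
 [ 0.564  0.094  0.108]
 [ 0.561  0.096  0.103]
 [ 0.643 -0.039  0.098]
 [ 0.535  0.094  0.098]
 [ 0.578 -0.04   0.102]
 [ 0.504  0.056  0.098]]
side tray rim 625 [569.2  30.5] [217.1 158.4] 1.01 0.0902 0.0901
side tray floor? 529 [575.3  28.2] [131.7 208.3] 87.82 0.0153 0.0155
side plate 1659 [ 576.5 -292.2] [278.1 332.7] 86.87 0.0062 0.0058
side pack handle 61 [650.  340.9] [229.5  28.7] 24.14 0.0697 0.0698
side pack top 758 [597.5 290.2] [325.8 178.1] 7.42 0.0363 0.0364
side  plate handle 48 [ 624.1 -229.7] [246.5  61.6] 25.38 0.0354 0.0374
[[ 0.477 -0.002  0.097]
 [ 0.485  0.011  0.098]
 [ 0.49   0.079  0.098]
 [ 0.493  0.045  0.098]
 [ 0.495 -0.006  0.098]
 [ 0.496  0.01   0.097]
 [ 0.497  0.032  0.097]
 [ 0.5    0.045  0.1  ]
 [ 0.501 -0.019  0.098]
 [ 0.506 -0.019  0.098]
 [ 0.515  0.103  0.099]
 [ 0.514  0.023  0.097]
 [ 0.519 -0.023  0.1  ]
 [ 0.52   0.023  0.097]
 [ 0.532  0.107  0.097]
 [ 0.551 -0.04   0.098]
 [ 0.571  0.098  0.109]
 [ 0.565  0.102  0.103]
 [ 0.572  0.106  0.11 ]
 [ 0.571  0.097  0.104]]
```

```bash
cat >> h.py <<'E'
def yaw(R): return np.arctan2(R[1,0],R[0,0])
def plan(xyz,yawdeg,n,st=None):
    """rows from the present pose to xyz / yaw of tool x, tool kept down"""
    st=st or read_state();p=np.array(st["position"]);R=np.array(st["tool_rot"])
    a=yaw(R);b=np.radians(yawdeg);d=(b-a+np.pi)%(2*np.pi)-np.pi
    D=(np.array(xyz)-p)/n
    print("from",p.round(4),"yaw",np.degrees(a).round(2),"dist",np.linalg.norm(D*n).round(4))
    out=[]
    for i in range(n):
        t=a+d*i/n;c,s=np.cos(t),np.sin(t)
        ex=np.array([c,s,0]);ey=np.array([s,-c,0]);
        out+=[round(float(D@ex),4),round(float(D@ey),4),round(float(-D[2]),4),round(float(-d/n),4)]
    print(out)
E
python3 - <<'E'
from h import *
plan((0.53,0.304,0.26),178.2,11)
E
```

```text
from [0.1964 0.593  0.2057] yaw 161.68 dist 0.4447
[-0.037, -0.0154, -0.0049, -0.0262, -0.0366, -0.0164, -0.0049, -0.0262, -0.0362, -0.0173, -0.0049, -0.0262, -0.0357, -0.0183, -0.0049, -0.0262, -0.0352, -0.0192, -0.0049, -0.0262, -0.0347, -0.0201, -0.0049, -0.0262, -0.0342, -0.021, -0.0049, -0.0262, -0.0336, -0.0219, -0.0049, -0.0262, -0.033, -0.0228, -0.0049, -0.0262, -0.0324, -0.0236, -0.0049, -0.0262, -0.0318, -0.0245, -0.0049, -0.0262]
```

Request:
jog_arm --series '[-0.037, -0.015, -0.005, -0.026, -0.037, -0.016, -0.005, -0.026, -0.036, -0.017, -0.005, -0.026, -0.036, -0.018, -0.005, -0.026, -0.035, -0.019, -0.005, -0.026, -0.035, -0.02, -0.005, -0.026, -0.034, -0.021, -0.005, -0.026, -0.034, -0.022, -0.005, -0.026, -0.033, -0.023, -0.005, -0.026, -0.032, -0.024, -0.005, -0.026, -0.032, -0.024, -0.005, -0.026, 0, 0, 0, 0]' --fingers 0 --newtons 20

```text
clock: 1.35
position: [0.5427, 0.2944, 0.2598]
tool_rot: [[-1.0, 0.018, -0.003], [0.018, 1.0, -0.005], [0.003, -0.005, -1.0]]
contact_force: [-0.5, 0.3, 0.1]
opening: 0.996
```

Run:
```python
from h import *
s=read_state();c=capture("wrist");save(c,"w1.png")
P=cloud(c,s);np.save("w1P.npy",P);np.save("w1.npy",c,allow_pickle=True)
def rect(m,t):
    p=P[m];r=cv2.minAreaRect(p[:,:2].astype(np.float32)*1000);print(t,len(p),np.round(r[0],1),np.round(r[1],1),round(r[2],2),np.median(p[:,2]).round(4))
hsv=cv2.cvtColor(c["img"],cv2.COLOR_RGB2HSV)
b=(hsv[...,0]>98)&(hsv[...,0]<120)&(hsv[...,1]>100)
reg=(abs(P[...,0]-.565)<.13)&(abs(P[...,1]-.304)<.1)
rect(b&reg&(P[...,2]>.06)&(P[...,2]<.075),"bar")
rect(reg&(P[...,2]>.03)&(P[...,2]<.041),"top")
print(s["position"])
```

```text
bar 474 [623.8 340.4] [185.   35.6] 30.8 0.0683
top 11014 [586.7 318.7] [216.5 170.1] 0.02 0.0348
[0.54273988 0.29439333 0.25981709]
```

View pics/w1.png

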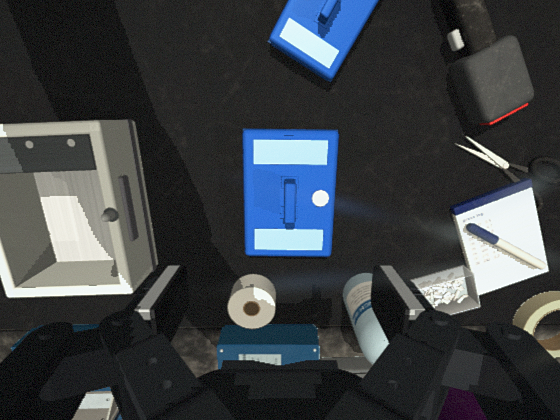

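Run:
```python
from h import *
P=np.load("w1P.npy");c=np.load("w1.npy",allow_pickle=True).item()
def cc(m,t,seed):
    k,l=cv2.connectedComponents(m.astype(np.uint8)); L=l[seed[1],seed[0]]
    if L==0: print("seed off",t);return
    p=P[l==L];r=cv2.minAreaRect(p[:,:2].astype(np.float32)*1000);print(t,len(p),np.round(r[0],1),np.round(r[1],1),round(r[2],2),np.median(p[:,2]).round(4), p[:,:2].mean(0).round(4))
print(P[203,290],P[192,260],P[260,405])
cc((P[...,2]>.058)&(P[...,2]<.075),"bar",(290,205))
cc((P[...,2]>.028)&(P[...,2]<.042),"top",(260,192))
cc((P[...,2]>.08)&(P[...,2]<.1),"rim",(115,180))
save(c,"w1c.png",(110,270,200,380),4)
```

```text
[0.5639084  0.30528724 0.06770562] [0.55715501 0.26758322 0.03477806] [6.72296624e-01 4.77884329e-01 3.26106938e-04]
bar 479 [564.5 305. ] [13.9 50. ] 88.14 0.0683 [0.5631 0.305 ]
top 11022 [564.  305.2] [119.9 168.8] 88.28 0.0348 [0.5578 0.3051]
rim 9417 [568.9  30.5] [206.2 158.6] 0.7 0.0892 [0.5476 0.0523]
```

View pics/w1c.png

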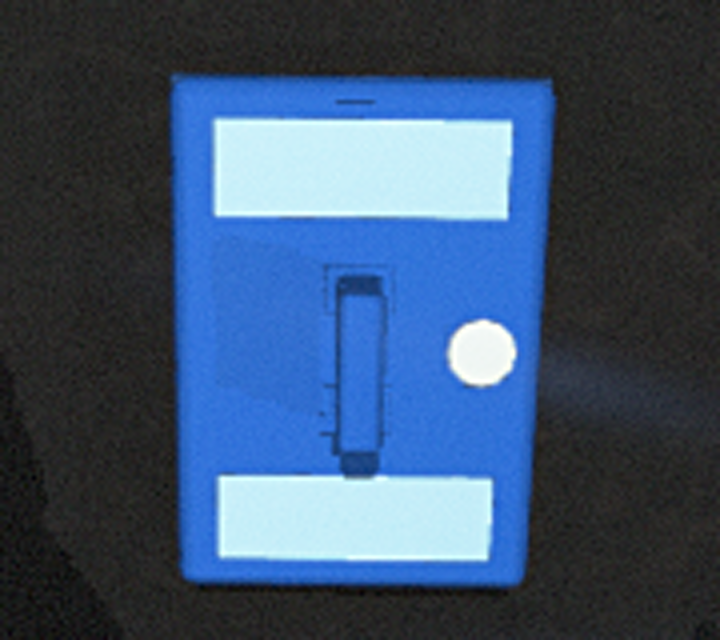

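Run:
```python
from h import *
plan((0.5743,0.3047,0.12),178.2,5)
```

```text
from [0.5407 0.2967 0.2594] yaw 179.09 dist 0.1436
[-0.0067, 0.0017, 0.0279, 0.0031, -0.0067, 0.0017, 0.0279, 0.0031, -0.0067, 0.0018, 0.0279, 0.0031, -0.0067, 0.0018, 0.0279, 0.0031, -0.0067, 0.0018, 0.0279, 0.0031]
```

Request:
jog_arm --series '[-0.007, 0.002, 0.028, 0.003, -0.007, 0.002, 0.028, 0.003, -0.007, 0.002, 0.028, 0.003, -0.007, 0.001, 0.028, 0.003, -0.006, 0.001, 0.028, 0.003, 0, 0, 0, 0]'

```text
clock: 2.0
position: [0.5712, 0.3088, 0.1141]
tool_rot: [[-1.0, 0.027, -0.006], [0.027, 1.0, -0.002], [0.006, -0.002, -1.0]]
contact_force: [-0.2, -0.6, -0.9]
opening: 0.997
```

Run:
```python
from h import *
plan((0.5743,0.3047,0.040),178.2,5)
```

```text
from [0.5712 0.3088 0.1141] yaw 178.46 dist 0.0743
[-0.0006, -0.0008, 0.0148, 0.0009, -0.0006, -0.0008, 0.0148, 0.0009, -0.0006, -0.0008, 0.0148, 0.0009, -0.0006, -0.0008, 0.0148, 0.0009, -0.0006, -0.0008, 0.0148, 0.0009]
```

Request:
jog_arm --series '[-0.002, -0.004, 0.01, 0.003, -0.001, 0, 0.015, 0.001, -0.001, 0, 0.015, 0.001, 0, 0, 0.01, 0, 0, 0, 0.005, 0, 0, 0, 0, 0, 0, 0, 0, 0]'

```text
clock: 2.7
position: [0.5746, 0.3067, 0.0584]
tool_rot: [[-1.0, 0.03, -0.004], [0.03, 1.0, 0.001], [0.004, 0.0, -1.0]]
contact_force: [-0.1, 0.2, 0.2]
opening: 1.002
```

Run:
```python
from h import *
plan((0.5743,0.3047,0.040),178.2,2)
```

```text
from [0.5746 0.3067 0.0584] yaw 178.27 dist 0.0185
[0.0001, -0.001, 0.0092, 0.0006, 0.0001, -0.001, 0.0092, 0.0006]
```

Request:
jog_arm --series '[0, -0.002, 0.007, 0.001, 0, -0.001, 0.007, 0, 0, 0, 0.005, 0, 0, 0, 0, 0, 0, 0, 0, 0]'

```text
clock: 3.2
position: [0.5749, 0.3036, 0.0387]
tool_rot: [[-1.0, 0.031, -0.003], [0.031, 1.0, 0.001], [0.003, 0.001, -1.0]]
contact_force: [-0.7, -0.0, 0.1]
opening: 0.999
```

Run:
```python
from h import *
plan((0.5743,0.3047,0.040),178.2,1)
c=capture("wrist");save(c,"w2.png")
```

```text
from [0.5749 0.3036 0.0387] yaw 178.2 dist 0.0019
[0.0007, 0.0011, -0.0013, -0.0001]
```

View pics/w2.png

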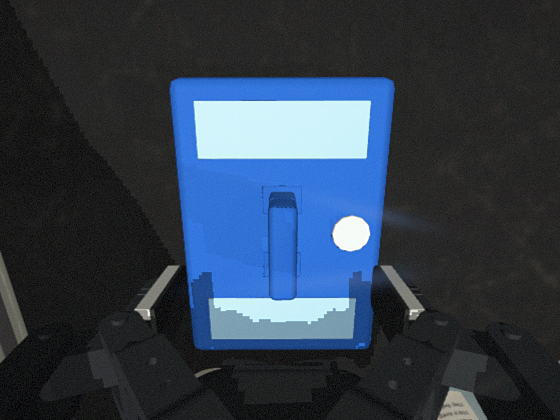

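Request:
jog_arm --series '[0, 0.001, -0.001, 0, 0, 0, 0, 0, 0, 0, 0, 0, 0, 0, 0, 0, 0, 0, 0, 0, 0, 0, 0, 0, 0, 0, 0, 0, 0, 0, 0, 0]' --fingers 1 --newtons 20

```text
clock: 4.05
position: [0.5753, 0.3051, 0.0406]
tool_rot: [[-1.0, 0.031, -0.002], [0.031, 1.0, 0.002], [0.002, 0.002, -1.0]]
contact_force: [-0.9, 0.1, 0.5]
opening: 0.153
```

Request:
jog_arm --series '[0, 0, -0.01, 0, 0, 0, -0.02, 0, 0, 0, -0.03, 0, 0, 0, -0.035, 0, 0, 0, -0.035, 0, 0, 0, -0.03, 0, 0, 0, -0.01, 0, 0, 0, 0, 0, 0, 0, 0, 0]'

```text
clock: 4.95
position: [0.5725, 0.3027, 0.2153]
tool_rot: [[-0.999, 0.032, -0.009], [0.032, 0.999, -0.003], [0.009, -0.003, -1.0]]
contact_force: [-0.5, -0.2, -6.4]
opening: 0.151
```

Run:
```python
from h import *
s=read_state();print(s["position"],s["contact_force"],s["opening"])
c=capture("wrist");save(c,"w3.png");P=cloud(c,s)
print(P[100,280],P[180,280],P[130,200],P[130,360])
c=capture("side");save(c,"s3.png",(130,270,220,420),4)
```

```text
[0.57251465 0.30270664 0.21528955] [-0.48561474 -0.23189353 -6.36637794] 0.15098247654625335
[0.48919515 0.30524047 0.20864566] [0.5316777  0.30388187 0.20997113] [0.50309673 0.26174156 0.21024471] [0.50592937 0.34800054 0.20905684]
```

View pics/w3.png

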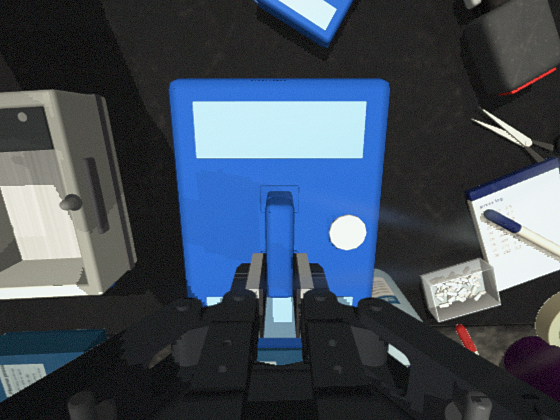

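View pics/s3.png

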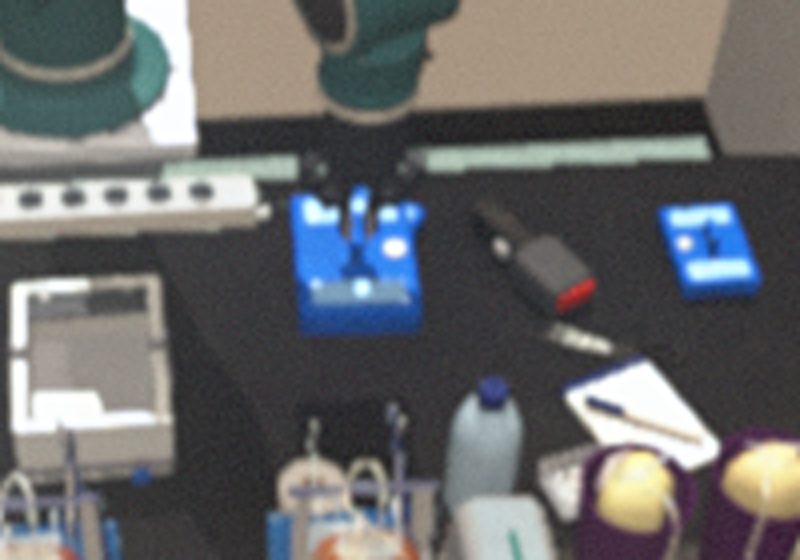

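Run:
```python
from h import *
for n in("scene","side"):
    c=np.load(n+"0.npy",allow_pickle=True).item();P=cloud(c)
    m=(P[...,0]>.2)&(P[...,0]<.45)&(P[...,1]>-.3)&(P[...,1]<.25)&(P[...,2]>.015)&(P[...,2]<.1)
    p=P[m];print(n,len(p),np.percentile(p,[1,50,99],axis=0).round(3))
    for x in np.arange(.24,.44,.02):
        q=p[(abs(p[:,0]-x)<.01)]
        if len(q):print(x.round(2),len(q),q[:,1].min().round(3),q[:,1].max().round(3),q[:,2].max().round(3))
```

```text
scene 1799 [[ 0.251 -0.104  0.016]
 [ 0.275  0.042  0.035]
 [ 0.308  0.216  0.044]]
0.24 3 -0.017 0.104 0.035
0.26 744 -0.104 0.215 0.049
0.28 602 -0.105 0.231 0.046
0.3 448 -0.105 0.222 0.044
0.32 1 -0.074 -0.074 0.029
0.42 1 -0.252 -0.252 0.015
side 765 [[ 0.25  -0.1    0.016]
 [ 0.291  0.062  0.034]
 [ 0.313  0.228  0.045]]
0.24 8 -0.041 0.216 0.03
0.26 140 -0.103 0.22 0.044
0.28 222 -0.101 0.247 0.048
0.3 358 -0.102 0.226 0.047
0.32 37 -0.097 0.216 0.042
```

```bash
cat >> h.py <<'E'
T=np.array([0.569,0.0305]);TY=0.7
def tw(x,zfloor,y=0.0):
    """tray mm of grasp point -> TCP world m"""
    a=np.radians(TY);c,s=np.cos(a),np.sin(a);x=x/1000;y=y/1000
    return (T[0]+c*x-s*y,T[1]+s*x+c*y,(zfloor+14-20.5)/1000)
E
python3 - <<'E'
from h import *
x,y,z=tw(50,0);print(x,y)
plan((x,y,.19),180.7,7)
E
```

```text
0.6189962684830226 0.031110850041762356
from [0.5723 0.3026 0.2147] yaw 178.18 dist 0.2766
[-0.0079, -0.0386, 0.0035, -0.0063, -0.0077, -0.0386, 0.0035, -0.0063, -0.0074, -0.0386, 0.0035, -0.0063, -0.0072, -0.0387, 0.0035, -0.0063, -0.0069, -0.0387, 0.0035, -0.0063, -0.0067, -0.0388, 0.0035, -0.0063, -0.0064, -0.0388, 0.0035, -0.0063]
```

Request:
jog_arm --series '[-0.003, -0.015, 0, -0.004, -0.006, -0.03, 0, -0.005, -0.008, -0.04, 0.003, -0.006, -0.008, -0.04, 0.004, -0.006, -0.008, -0.04, 0.004, -0.006, -0.007, -0.04, 0.004, -0.006, -0.006, -0.035, 0.004, -0.006, -0.004, -0.02, 0.004, -0.004, -0.001, -0.01, 0.002, 0, 0, 0, 0, 0, 0, 0, 0, 0]'

```text
clock: 6.15
position: [0.6155, 0.0181, 0.1762]
tool_rot: [[-1.0, -0.015, -0.028], [-0.015, 1.0, -0.009], [0.028, -0.008, -1.0]]
contact_force: [0.5, -0.1, -5.1]
opening: 0.149
```

```bash
cat >> h.py <<'E'
def look(tag,th=None):
    """tilt of the pack's top plane and its -x edge, from the wrist camera"""
    s=read_state();c=capture("wrist");save(c,tag+".png");P=cloud(c,s)
    hsv=cv2.cvtColor(c["img"],cv2.COLOR_RGB2HSV)
    b=(hsv[...,0]>95)&(hsv[...,0]<122)&(hsv[...,1]>25)&(hsv[...,2]>60)
    d=P-np.array(s["position"])
    m=b&(d[...,0]>-.115)&(d[...,0]<-.04)&(abs(d[...,1])<.05)&(abs(d[...,2])<.09)
    p=d[m];
    for _ in range(3):
        A=np.c_[p[:,0],p[:,1],np.ones(len(p))];k=np.linalg.lstsq(A,p[:,2],rcond=None)[0];r=p[:,2]-A@k;p=p[abs(r)<.003]
    print(tag,"pos",s["position"].round(4),"yaw",np.degrees(yaw(s["tool_rot"])).round(2),"F",s["contact_force"].round(1),"open",round(s["opening"],3))
    print("  n",len(p),"tilt_x deg",np.degrees(np.arctan(k[0])).round(2),"roll",np.degrees(np.arctan(k[1])).round(2),"plane at -40mm",round(k[2]-.04*k[0],4),"UL edge dx",p[:,0].min().round(4),"z",p[p[:,0].argmin(),2].round(4),"y mid",((p[:,1].max()+p[:,1].min())/2).round(4))
    return s,c,P
E
python3 - <<'E'
from h import *
s,c,P=look("w4")
c=capture("side");save(c,"s4.png",(130,270,160,340),4)
c=capture("scene");save(c,"sc4.png",(130,270,240,400),4)
E
```

```text
w4 pos [0.6155 0.0181 0.1762] yaw -179.16 F [ 0.5 -0.1 -5.1] open 0.149
  n 18643 tilt_x deg -0.37 roll -0.68 plane at -40mm -0.0048 UL edge dx -0.0944 z -0.0079 y mid -0.0
```

View pics/w4.png

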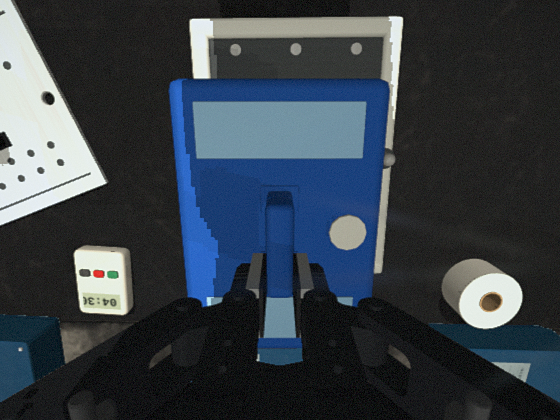

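View pics/sc4.png

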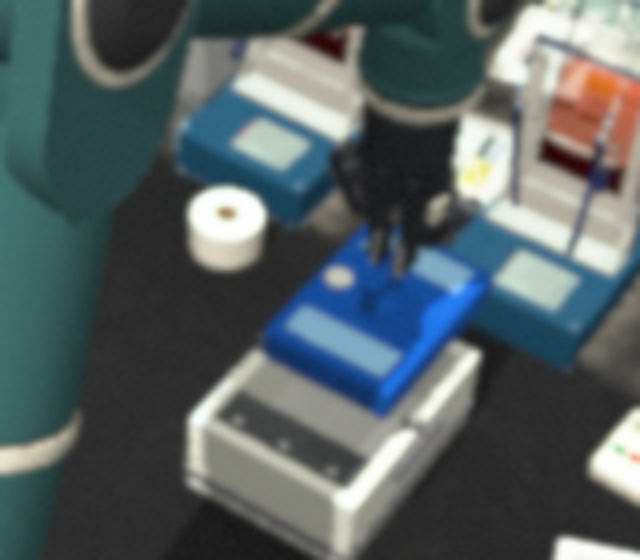

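Run:
```python
from h import *
x,y,z=tw(50,0)
plan((x,y,.145),180.7,5)
```

```text
from [0.6157 0.0187 0.1767] yaw -179.09 dist 0.0342
[-0.0007, 0.0025, 0.0063, 0.0007, -0.0007, 0.0025, 0.0063, 0.0007, -0.0007, 0.0025, 0.0063, 0.0007, -0.0007, 0.0025, 0.0063, 0.0007, -0.0007, 0.0025, 0.0063, 0.0007]
```

Request:
jog_arm --series '[-0.001, 0.003, 0.006, 0.001, -0.001, 0.003, 0.006, 0.001, -0.001, 0.003, 0.006, 0.001, -0.001, 0.003, 0.006, 0.001, 0, 0.001, 0.005, 0, 0, 0, 0, 0, 0, 0, 0, 0]'

```text
clock: 7.0
position: [0.6187, 0.0363, 0.1445]
tool_rot: [[-0.999, -0.016, -0.027], [-0.016, 1.0, -0.008], [0.028, -0.008, -1.0]]
contact_force: [-0.5, -1.1, -5.5]
opening: 0.154
```

Run:
```python
from h import *
s,c,P=look("w5")
x,y,z=tw(50,136);print(x,y,z)
plan((x,y,z),180.7,3)
rim=(abs(P[...,2]-.09)<.006)&(P[...,1]>-.07)&(P[...,1]<.13)&(P[...,0]<.52)
p=P[rim];print(len(p),np.percentile(p,[.5,99.5],axis=0).round(4))
```

```text
w5 pos [0.6187 0.0363 0.1445] yaw -179.08 F [-0.5 -1.1 -5.5] open 0.154
  n 18623 tilt_x deg -0.27 roll -0.55 plane at -40mm -0.0049 UL edge dx -0.0949 z -0.008 y mid 0.0
0.6189962684830226 0.031110850041762356 0.1295
from [0.6187 0.0363 0.1444] yaw -179.08 dist 0.0158
[-0.0001, -0.0017, 0.005, 0.0013, -0.0001, -0.0017, 0.005, 0.0013, -0.0001, -0.0017, 0.005, 0.0013]
18976 [[ 0.4712 -0.05    0.0872]
 [ 0.5178  0.1049  0.0916]]
```

View pics/w5.png

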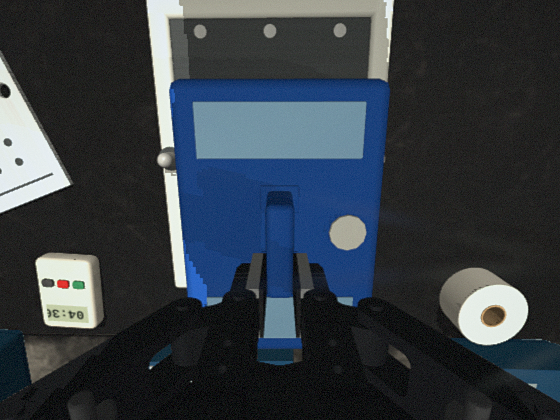

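Run:
```python
from h import *
s=read_state();c=capture("wrist");P=cloud(c,s);save(c,"w6.png",(0,180,130,420),2.7)
for r in (20,40,60,75):
    row=P[r];m=(abs(row[:,2]-.09)<.005);u=np.where(m)[0]
    print(r,u.min(),u.max(),row[u.min()].round(4),row[u.max()].round(4),"mid",((row[u.min()]+row[u.max()])/2).round(4))
# pins
m=(P[...,2]>.095)&(P[...,2]<.115)&(P[...,0]>.5)&(P[...,0]<.62)&((P[...,1]<-.03)|(P[...,1]>.09))
p=P[m];
for q in(p[p[:,1]<0.03],p[p[:,1]>.03]):
    if len(q):print(len(q),q.mean(0).round(4),q[q[:,2].argmax()].round(4))
```

```text
20 149 391 [ 0.4837 -0.0503  0.0896] [0.4816 0.1047 0.0893] mid [0.4826 0.0272 0.0895]
40 151 390 [ 0.495  -0.0504  0.0888] [0.4928 0.1056 0.0881] mid [0.4939 0.0276 0.0884]
60 153 388 [ 0.507  -0.0501  0.089 ] [0.5049 0.1053 0.0892] mid [0.506  0.0276 0.0891]
75 154 387 [ 0.5162 -0.0504  0.0884] [0.5139 0.1058 0.0884] mid [0.515  0.0277 0.0884]
211 [ 0.5709 -0.0415  0.1028] [ 0.5709 -0.0426  0.1071]
9 [0.5682 0.1049 0.1031] [0.5681 0.1041 0.1047]
```

View pics/w6.png

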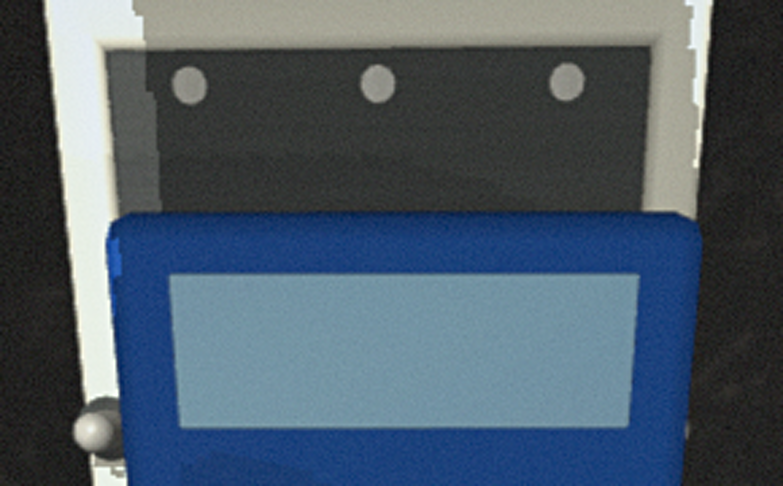

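```bash
sed -i 's/^T=.*/T=np.array([0.569,0.029]);TY=0.7/' h.py
python3 - <<'E'
from h import *
x,y,z=tw(50,136)
plan((x,y,z),180.7,4)
E
```

```text
from [0.6187 0.0362 0.1446] yaw -179.09 dist 0.0165
[-0.0, -0.0017, 0.0038, 0.0009, -0.0, -0.0017, 0.0038, 0.0009, -0.0, -0.0017, 0.0038, 0.0009, -0.0, -0.0016, 0.0038, 0.0009]
```

Request:
jog_arm --series '[0, -0.002, 0.003, 0.001, 0, -0.002, 0.003, 0.001, 0, -0.002, 0.003, 0.001, 0, -0.001, 0.002, 0, 0, 0, 0, 0, 0, 0, 0, 0]'

```text
clock: 7.7
position: [0.6188, 0.0276, 0.1333]
tool_rot: [[-1.0, -0.012, -0.026], [-0.011, 1.0, -0.008], [0.026, -0.008, -1.0]]
contact_force: [-0.0, -1.5, -5.2]
opening: 0.149
```

Run:
```python
from h import *
s,c,P=look("w7")
for th in (0,5,10,15,20,25):
    t=np.radians(th);cc,ss=np.cos(t),np.sin(t);tt=np.tan(t)
    xb=-46+35*ss;zb=76.5-(89-xb)*tt
    g=(xb+96*cc-60*ss, zb+96*ss+60*cc)
    print(th,np.round(g,1),np.round(tw(*g),4))
```

```text
w7 pos [0.6188 0.0276 0.1333] yaw -179.35 F [-0.  -1.5 -5.2] open 0.149
  n 18619 tilt_x deg -0.24 roll -0.53 plane at -40mm -0.0049 UL edge dx -0.0947 z -0.008 y mid -0.0
0 [ 50.  136.5] [0.619  0.0296 0.13  ]
5 [ 47.5 133.1] [0.6165 0.0296 0.1266]
10 [ 44.2 129.5] [0.6132 0.0295 0.123 ]
15 [ 40.3 125.6] [0.6093 0.0295 0.1191]
20 [ 35.7 120.9] [0.6047 0.0294 0.1144]
25 [ 30.4 115.4] [0.5994 0.0294 0.1089]
```

Request:
jog_arm --series '[0, 0.001, 0.002, 0, 0, 0.001, 0.002, 0, 0.001, 0, 0.001, 0, 0.001, 0, 0.001, 0, 0.001, 0, 0.001, 0, 0, 0, 0, 0]'

```text
clock: 8.35
position: [0.6157, 0.0296, 0.1275]
tool_rot: [[-1.0, -0.012, -0.025], [-0.011, 1.0, -0.008], [0.025, -0.008, -1.0]]
contact_force: [-2.5, -1.4, -1.0]
opening: 0.152
```

Run:
```python
from h import *
s,c,P=look("w8")
```

```text
w8 pos [0.6157 0.0296 0.1275] yaw -179.34 F [-2.5 -1.4 -1. ] open 0.152
  n 16536 tilt_x deg 4.61 roll 0.07 plane at -40mm -0.008 UL edge dx -0.0912 z -0.0149 y mid -0.0
```

Request:
jog_arm --series '[0.001, 0, 0.002, 0, 0.001, 0, 0.002, 0, 0.001, 0, 0.002, 0, 0.001, 0, 0.002, 0, 0.001, 0, 0.001, 0, 0, 0, 0, 0]'

```text
clock: 9.0
position: [0.6093, 0.0294, 0.1196]
tool_rot: [[-1.0, -0.011, -0.027], [-0.011, 1.0, -0.007], [0.027, -0.007, -1.0]]
contact_force: [-2.8, -0.3, 1.6]
opening: 0.15
```

Run:
```python
from h import *
s,c,P=look("w9")
```

```text
w9 pos [0.6093 0.0294 0.1196] yaw -179.36 F [-2.8 -0.3  1.6] open 0.15
  n 13631 tilt_x deg 13.03 roll 0.23 plane at -40mm -0.013 UL edge dx -0.1046 z -0.0288 y mid -0.0
```

View pics/w9.png

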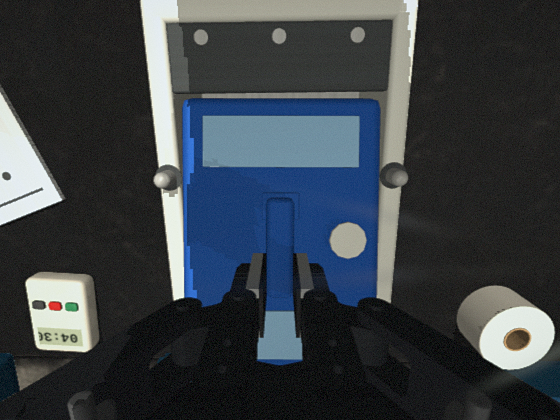

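Run:
```python
from h import *
s=read_state();c=capture("wrist");P=cloud(c,s)
m=(P[...,2]>.094)&(P[...,2]<.115)&(P[...,0]>.53)&(P[...,0]<.62)
p=P[m]
for q in(p[(p[:,1]<-.02)&(p[:,1]>-.06)],p[(p[:,1]>.08)&(p[:,1]<.12)]):
    print(len(q),q.mean(0).round(4),q[q[:,2]>q[:,2].max()-.003].mean(0).round(4),q.min(0).round(4),q.max(0).round(4))
for u in (230,280,330):
    col=P[80:110,u];print(u,[(80+i,*col[i].round(4)[[0,2]]) for i in range(0,30,2)])
```

```text
2436 [ 0.5715 -0.0266  0.1051] [ 0.6074 -0.0243  0.1134] [ 0.5304 -0.0472  0.094 ] [ 0.6192 -0.02    0.115 ]
2016 [0.5714 0.0861 0.1054] [0.6057 0.0837 0.1135] [0.53   0.08   0.0941] [0.6196 0.1047 0.115 ]
230 [(80, np.float64(0.5127), np.float64(0.089)), (82, np.float64(0.514), np.float64(0.0903)), (84, np.float64(0.5152), np.float64(0.0906)), (86, np.float64(0.5163), np.float64(0.0907)), (88, np.float64(0.5172), np.float64(0.0887)), (90, np.float64(0.5184), np.float64(0.0896)), (92, np.float64(0.5193), np.float64(0.0874)), (94, np.float64(0.513), np.float64(0.0144)), (96, np.float64(0.5146), np.float64(0.0146)), (98, np.float64(0.5231), np.float64(0.092)), (100, np.float64(0.5244), np.float64(0.0937)), (102, np.float64(0.5257), np.float64(0.0953)), (104, np.float64(0.5268), np.float64(0.0962)), (106, np.float64(0.528), np.float64(0.0973)), (108, np.float64(0.5291), np.float64(0.0968))]
280 [(80, np.float64(0.5125), np.float64(0.0894)), (82, np.float64(0.5135), np.float64(0.0888)), (84, np.float64(0.5147), np.float64(0.0894)), (86, np.float64(0.5159), np.float64(0.0897)), (88, np.fl
[... 494 characters left out ...]
8))]
330 [(80, np.float64(0.5123), np.float64(0.09)), (82, np.float64(0.5134), np.float64(0.0895)), (84, np.float64(0.5145), np.float64(0.0895)), (86, np.float64(0.5155), np.float64(0.0886)), (88, np.float64(0.5168), np.float64(0.0907)), (90, np.float64(0.5179), np.float64(0.09)), (92, np.float64(0.5108), np.float64(0.0158)), (94, np.float64(0.5122), np.float64(0.0138)), (96, np.float64(0.5137), np.float64(0.0139)), (98, np.float64(0.5226), np.float64(0.0926)), (100, np.float64(0.5239), np.float64(0.0944)), (102, np.float64(0.5251), np.float64(0.0958)), (104, np.float64(0.5262), np.float64(0.0957)), (106, np.float64(0.5274), np.float64(0.0964)), (108, np.float64(0.5285), np.float64(0.0967))]
```

Request:
jog_arm --series '[0.001, 0, 0.002, 0, 0.001, 0, 0.002, 0, 0.002, 0, 0.002, 0, 0.001, 0, 0.002, 0, 0.002, 0, 0.002, 0, 0, 0, 0, 0]'

```text
clock: 9.7
position: [0.6011, 0.0292, 0.1097]
tool_rot: [[-1.0, -0.011, -0.028], [-0.011, 1.0, -0.007], [0.028, -0.007, -1.0]]
contact_force: [-4.5, -1.6, 1.2]
opening: 0.152
```

```bash
sed -i 's/^T=.*/T=np.array([0.570,0.029]);TY=0.7/' h.py;python3 - <<'E'
from h import *
s,c,P=look("w10")
for u in (230,330):
    z=P[:,u,2]; k=[i for i in range(60,150) if abs(z[i]-.09)<.004]; print("lip edge",P[max(k),u].round(4)); 
    print([(i,*P[i,u].round(4)[[0,2]]) for i in range(max(k),max(k)+30,3)])
E
```

```text
w10 pos [0.6011 0.0292 0.1097] yaw -179.36 F [-4.5 -1.6  1.2] open 0.152
  n 9595 tilt_x deg 24.31 roll 0.49 plane at -40mm -0.0214 UL edge dx -0.0767 z -0.04 y mid -0.0
lip edge [ 0.5193 -0.0008  0.0889]
[(105, np.float64(0.5193), np.float64(0.0889)), (108, np.float64(0.5162), np.float64(0.0135)), (111, np.float64(0.5185), np.float64(0.0137)), (114, np.float64(nan), np.float64(nan)), (117, np.float64(0.5253), np.float64(0.0705)), (120, np.float64(0.5271), np.float64(0.0723)), (123, np.float64(0.529), np.float64(0.0736)), (126, np.float64(0.5308), np.float64(0.0732)), (129, np.float64(0.5327), np.float64(0.075)), (132, np.float64(0.5345), np.float64(0.0766))]
lip edge [0.5181 0.0572 0.0879]
[(104, np.float64(0.5181), np.float64(0.0879)), (107, np.float64(0.5146), np.float64(0.0136)), (110, np.float64(0.5169), np.float64(0.0132)), (113, np.float64(0.5193), np.float64(0.0147)), (116, np.float64(0.5216), np.float64(0.0145)), (119, np.float64(0.5258), np.float64(0.0709)), (122, np.float64(0.5277), np.float64(0.0723)), (125, np.float64(0.5296), np.float64(0.075)), (128, np.float64(0.5314), np.float64(0.0758)), (131, np.float64(0.5333), np.float64(0.076))]
```

View pics/w10.png

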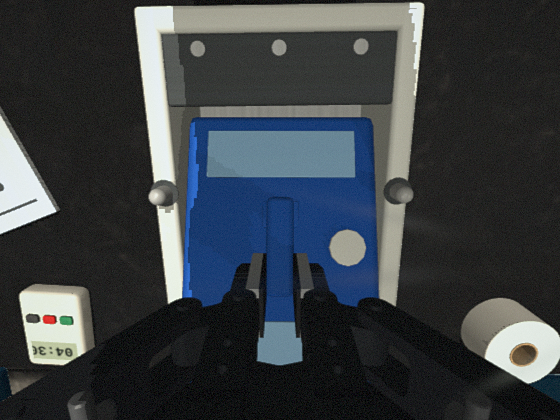

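Request:
jog_arm --series '[0.003, 0, 0.001, 0, 0.005, 0, 0.002, 0, 0.005, 0, 0.002, 0, 0.005, 0, 0.002, 0, 0.005, 0, 0.002, 0, 0.005, 0, 0.002, 0, 0.003, 0, 0.001, 0, 0, 0, 0, 0]'

```text
clock: 10.55
position: [0.567, 0.0293, 0.097]
tool_rot: [[-1.0, -0.012, -0.028], [-0.012, 1.0, -0.007], [0.028, -0.007, -1.0]]
contact_force: [-0.5, 0.4, -5.6]
opening: 0.15
```

Run:
```python
from h import *
s,c,P=look("w11")
c=capture("side");save(c,"s11.png",(170,260,190,300),6)
c=capture("scene");save(c,"sc11.png",(150,280,260,390),5)
```

```text
w11 pos [0.567  0.0293 0.097 ] yaw -179.33 F [-0.5  0.4 -5.6] open 0.15
  n 1774 tilt_x deg 10.03 roll 0.23 plane at -40mm -0.021 UL edge dx -0.0475 z -0.0211 y mid -0.0001
```

View pics/w11.png

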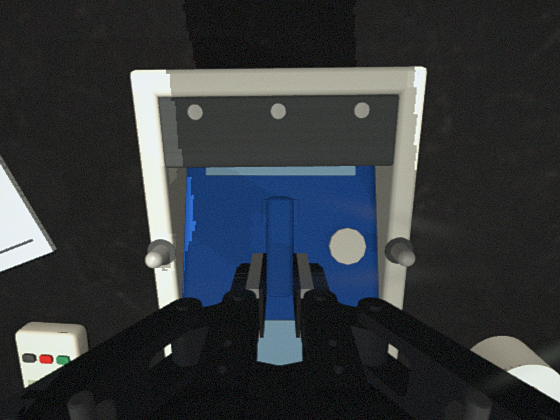

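View pics/sc11.png

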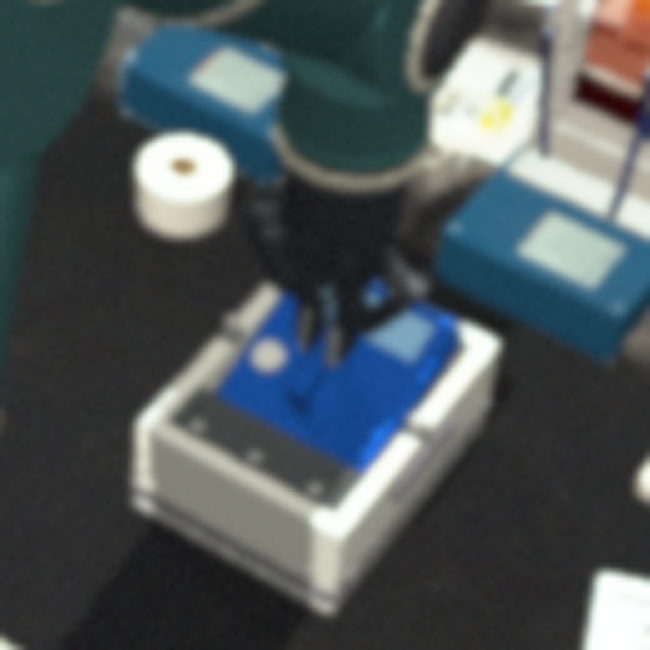

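```bash
cat >> h.py <<'E'
def tilt(tag):
    s=read_state();c=capture("wrist");save(c,tag+".png");P=cloud(c,s)
    hsv=cv2.cvtColor(c["img"],cv2.COLOR_RGB2HSV)
    b=(hsv[...,0]>95)&(hsv[...,0]<122)&(hsv[...,1]>60)&(hsv[...,2]>40)
    d=P-np.array(s["position"])
    m=b&(d[...,0]>-.1)&(d[...,0]<.0)&(abs(d[...,1])<.055)&(abs(d[...,1])>.012)&(d[...,2]<.03)&(d[...,2]>-.06)
    v,u=np.where(m);k0=(v>0)&(v<262)&(u>180)&(u<382);m2=np.zeros_like(m);m2[v[k0],u[k0]]=1
    p=d[m2.astype(bool)]
    for t in (.012,.006,.003,.003):
        A=np.c_[p[:,0],p[:,1],np.ones(len(p))];k=np.linalg.lstsq(A,p[:,2],rcond=None)[0];r=p[:,2]-A@k;p=p[abs(r)<t]
    print(tag,"pos",s["position"].round(4),"yaw",np.degrees(yaw(s["tool_rot"])).round(2),"F",s["contact_force"].round(1),"open",round(s["opening"],3))
    th=np.arctan(k[0]);print("  n",len(p),"x",p[:,0].min().round(3),p[:,0].max().round(3),"tilt",np.degrees(th).round(2),"roll",np.degrees(np.arctan(k[1])).round(2),"top plane at TCP",round(k[2],4),"perp dist of TCP",round(k[2]*np.cos(th),4))
    return s,c,P
E
python3 - <<'E'
from h import *
tilt("w12")
E
```

```text
w12 pos [0.5677 0.0292 0.0972] yaw -179.33 F [-0.7 -0.6 -5.7] open 0.149
  n 10936 x -0.048 -0.0 tilt 20.23 roll 0.41 top plane at TCP -0.0061 perp dist of TCP -0.0057
```

Request:
jog_arm --series '[0.001, 0, 0.001, 0, 0.001, 0, 0.002, 0, 0, 0, 0.002, 0, 0, 0, 0.002, 0, 0, 0, 0.002, 0, 0, 0, 0.001, 0, 0, 0, 0, 0]'

```text
clock: 11.45
position: [0.5657, 0.0291, 0.0861]
tool_rot: [[-1.0, -0.012, -0.027], [-0.012, 1.0, -0.007], [0.027, -0.007, -1.0]]
contact_force: [0.1, -0.5, -5.9]
opening: 0.154
```

Run:
```python
from h import *
tilt("w13")
```

```text
w13 pos [0.5657 0.0291 0.0861] yaw -179.34 F [ 0.1 -0.5 -5.9] open 0.154
  n 10098 x -0.045 -0.0 tilt 20.66 roll 0.41 top plane at TCP -0.006 perp dist of TCP -0.0056
```

View pics/w13.png

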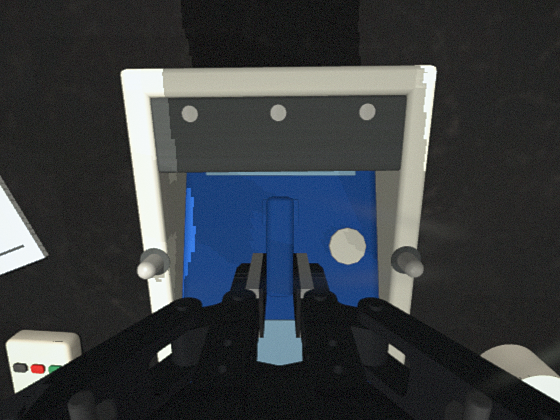

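Request:
jog_arm --series '[0, 0, 0.001, 0, 0, 0, 0.002, 0, -0.001, 0, 0.002, 0, -0.001, 0, 0.002, 0, -0.001, 0, 0.001, 0, 0, 0, 0, 0]'

```text
clock: 12.1
position: [0.5704, 0.0293, 0.0788]
tool_rot: [[-1.0, -0.012, -0.024], [-0.012, 1.0, -0.007], [0.024, -0.007, -1.0]]
contact_force: [0.1, 0.2, -1.2]
opening: 0.149
```

Run:
```python
from h import *
tilt("w14")
```

```text
w14 pos [0.5704 0.0293 0.0788] yaw -179.33 F [ 0.1  0.2 -1.2] open 0.149
  n 11206 x -0.05 -0.0 tilt 17.22 roll 0.31 top plane at TCP -0.0052 perp dist of TCP -0.0049
```

Request:
jog_arm --series '[0.001, 0, 0.001, 0, 0.001, 0, 0.001, 0, 0, 0, 0.001, 0, 0, 0, 0.002, 0, -0.001, 0, 0.001, 0, 0, 0, 0, 0]'

```text
clock: 12.75
position: [0.5706, 0.0292, 0.0733]
tool_rot: [[-1.0, -0.012, -0.02], [-0.012, 1.0, -0.007], [0.02, -0.006, -1.0]]
contact_force: [4.1, 0.6, 0.3]
opening: 0.151
```

Run:
```python
from h import *
tilt("w15")
```

```text
w15 pos [0.5706 0.0292 0.0733] yaw -179.34 F [4.1 0.6 0.3] open 0.151
  n 11138 x -0.049 -0.0 tilt 13.61 roll 0.19 top plane at TCP -0.0042 perp dist of TCP -0.0041
```

Request:
jog_arm --series '[-0.002, 0, 0.001, 0, -0.001, 0, 0.001, 0, -0.001, 0, 0.001, 0, 0, 0, 0.002, 0, -0.001, 0, 0.001, 0, 0, 0, 0, 0]'

```text
clock: 13.4
position: [0.5753, 0.0291, 0.0662]
tool_rot: [[-1.0, -0.012, -0.022], [-0.012, 1.0, -0.007], [0.022, -0.007, -1.0]]
contact_force: [1.8, -0.5, -1.3]
opening: 0.154
```

Run:
```python
from h import *
tilt("w16")
```

```text
w16 pos [0.5753 0.0291 0.0662] yaw -179.34 F [ 1.8 -0.5 -1.3] open 0.154
  n 12531 x -0.054 -0.0 tilt 8.67 roll 0.11 top plane at TCP -0.0036 perp dist of TCP -0.0035
```

Request:
jog_arm --series '[-0.001, 0, 0.001, 0, -0.001, 0, 0.002, 0, -0.001, 0, 0.001, 0, 0, 0, 0.002, 0, -0.001, 0, 0.001, 0, 0, 0, 0, 0]'

```text
clock: 14.05
position: [0.5791, 0.0291, 0.0584]
tool_rot: [[-1.0, -0.012, -0.022], [-0.012, 1.0, -0.007], [0.023, -0.007, -1.0]]
contact_force: [2.2, -0.2, -0.8]
opening: 0.151
```

Run:
```python
from h import *
tilt("w17")
```

```text
w17 pos [0.5791 0.0291 0.0584] yaw -179.34 F [ 2.2 -0.2 -0.8] open 0.151
  n 13795 x -0.059 -0.0 tilt 3.7 roll 0.07 top plane at TCP -0.0032 perp dist of TCP -0.0032
```

Request:
jog_arm --series '[0, 0, 0.001, 0, -0.001, 0, 0.001, 0, 0, 0, 0.001, 0, 0, 0, 0.001, 0, 0, 0, 0, 0, 0, 0, 0, 0]'

```text
clock: 14.7
position: [0.5804, 0.0293, 0.0543]
tool_rot: [[-1.0, -0.012, -0.022], [-0.012, 1.0, -0.007], [0.022, -0.006, -1.0]]
contact_force: [3.0, -0.1, -0.5]
opening: 0.151
```

Run:
```python
from h import *
tilt("w18")
```

```text
w18 pos [0.5804 0.0293 0.0543] yaw -179.33 F [ 3.  -0.1 -0.5] open 0.151
  n 14294 x -0.06 -0.0 tilt 1.23 roll 0.02 top plane at TCP -0.0032 perp dist of TCP -0.0032
```

Nearly flat (1.2°). Press on gently.

Request:
jog_arm --series '[0, 0, 0.001, 0, 0, 0, 0.001, 0, 0, 0, 0.001, 0, 0, 0, 0, 0, 0, 0, 0, 0]'

```text
clock: 15.25
position: [0.5813, 0.0294, 0.0518]
tool_rot: [[-1.0, -0.012, -0.019], [-0.012, 1.0, -0.006], [0.02, -0.006, -1.0]]
contact_force: [3.0, 0.5, -0.2]
opening: 0.154
```

Run:
```python
from h import *
s,c,P=tilt("w19")
m=(abs(P[...,2]-.049)<.006)
print(np.median(P[200:230,200:240,2]),np.median(P[200:230,310:330,2]))
```

```text
w19 pos [0.5813 0.0294 0.0518] yaw -179.32 F [ 3.   0.5 -0.2] open 0.154
  n 14647 x -0.061 -0.0 tilt -0.2 roll 0.01 top plane at TCP -0.0032 perp dist of TCP -0.0032
nan nan
```

View pics/w19.png

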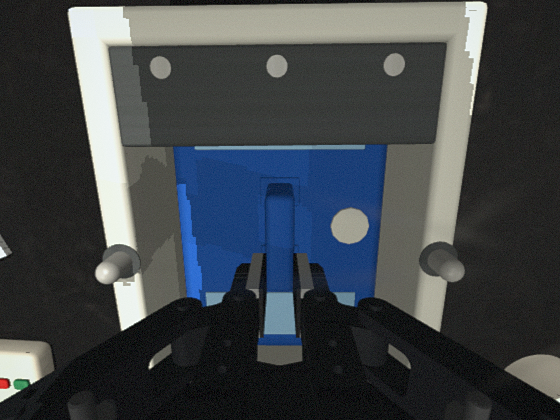

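Request:
jog_arm --series '[0, 0, 0, 0, 0, 0, 0, 0, 0, 0, 0, 0, 0, 0, 0, 0, 0, 0, 0, 0]' --fingers 0.45

```text
clock: 15.8
position: [0.5797, 0.0291, 0.051]
tool_rot: [[-1.0, -0.012, -0.023], [-0.012, 1.0, -0.007], [0.023, -0.007, -1.0]]
contact_force: [-0.5, 0.2, -0.1]
opening: 0.545
```

Request:
jog_arm --series '[0, 0, -0.01, 0, 0, 0, -0.02, 0, 0, 0, -0.03, 0, 0, 0, -0.04, 0, 0, 0, -0.04, 0, 0, 0, -0.03, 0, 0, 0, -0.02, 0, 0, 0, 0, 0, 0, 0, 0, 0]'

```text
clock: 16.7
position: [0.5832, 0.0299, 0.2541]
tool_rot: [[-1.0, -0.011, -0.021], [-0.011, 1.0, -0.007], [0.021, -0.006, -1.0]]
contact_force: [-0.3, -0.8, 0.3]
opening: 0.551
```

Run:
```python
from h import *
s=read_state();c=capture("wrist");save(c,"w20.png");P=cloud(c,s);np.save("w20P.npy",P);np.save("w20.npy",c,allow_pickle=True)
print(s["position"],s["tool_rot"].round(4).tolist(),s["opening"])
```

```text
[0.58319916 0.029877   0.25413386] [[-0.9997, -0.0108, -0.0213], [-0.0107, 0.9999, -0.0066], [0.0214, -0.0064, -0.9998]] 0.5511735101316865
```

View pics/w20.png

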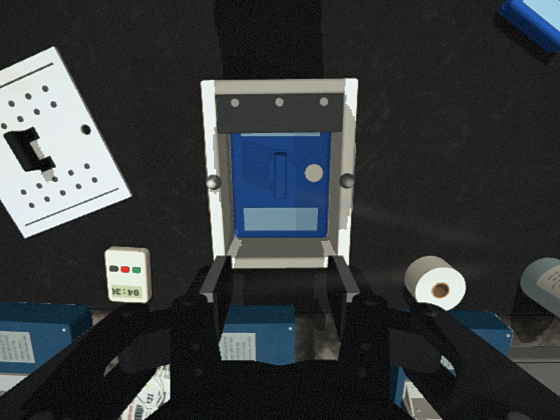

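Run:
```python
from h import *
P=np.load("w20P.npy");c=np.load("w20.npy",allow_pickle=True).item()
def cc(m,t,seed):
    k,l=cv2.connectedComponents(m.astype(np.uint8)); L=l[seed[1],seed[0]]
    if L==0: print("seed off",t,P[seed[1],seed[0]]);return
    p=P[l==L];r=cv2.minAreaRect(p[:,:2].astype(np.float32)*1000);print(t,len(p),np.round(r[0],1),np.round(r[1],1),round(r[2],2),np.median(p[:,2]).round(4))
cc((P[...,2]>.082)&(P[...,2]<.095),"rim",(345,120))
cc((P[...,2]>.042)&(P[...,2]<.056),"pack top",(250,190))
cc((P[...,2]>.07)&(P[...,2]<.095),"bar",(280,175))
m=(abs(P[...,2]-.0485)<.01);m[:, :235]=0;m[:,325:]=0;m[:135]=0;m[237:]=0
p=P[m];A=np.c_[p[:,:2],np.ones(len(p))];k=np.linalg.lstsq(A,p[:,2],rcond=None)[0];print("pack slope deg",np.degrees(k[:2]).round(2))
for name,(u0,u1) in dict(R=(200,228),L=(335,362)).items():
    m=np.zeros(P.shape[:2],bool);m[168:198,u0:u1]=1;m&=(P[...,2]>.096)&(P[...,2]<.112)
    q=P[m];print(name,len(q),q.mean(0).round(4),q[q[:,2].argsort()[-10:]].mean(0).round(4))
save(c,"w20c.png",(60,280,190,370),4)
```

```text
rim 11411 [567.5  28.7] [202.9 160.4] 0.77 0.0895
pack top 9563 [584.4  29.5] [131.1 120. ] 0.84 0.0488
bar 570 [565.7  28.9] [49.6 13.4] 0.87 0.0822
pack slope deg [0.06 0.25]
R 80 [ 0.5703 -0.042   0.1033] [ 0.5711 -0.0429  0.1059]
L 80 [0.5672 0.1    0.1034] [0.5679 0.1    0.1061]
```

View pics/w20c.png

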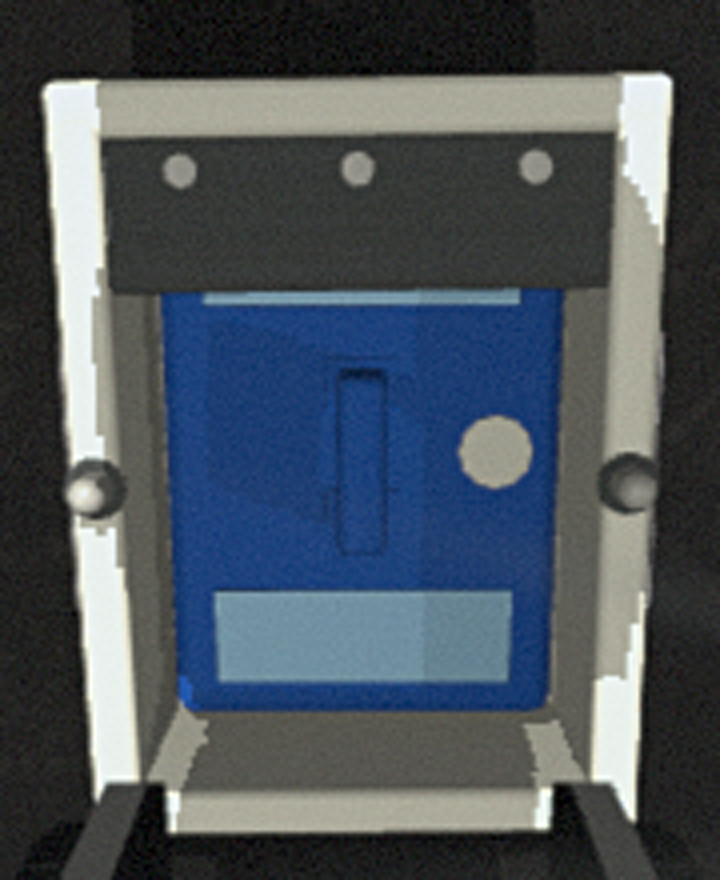

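Run:
```python
from h import *
P=np.load("w20P.npy");c=np.load("w20.npy",allow_pickle=True).item()
print("holeA",P[129,97],P[129,86],"handle",P[140,20],P[150,35],P[165,45])
for n in("scene","side"):
    c=np.load(n+"0.npy",allow_pickle=True).item();Q=cloud(c)
    m=(Q[...,0]>.4)&(Q[...,0]<.7)&(Q[...,1]>-.45)&(Q[...,1]<-.1)&(c["img"].min(-1)>150)&(Q[...,2]<.015)
    k,l,st,ce=cv2.connectedComponentsWithStats(m.astype(np.uint8));i=1+st[1:,4].argmax()
    p=Q[l==i];print(n,cv2.minAreaRect(p[:,:2].astype(np.float32)*1000))
```

```text
holeA [ 0.51802517 -0.21185582  0.00174245] [ 0.51819396 -0.22781196 -0.00069195] handle [ 0.53171534 -0.29075873  0.03282568] [ 0.54581603 -0.29714561  0.0039764 ] [ 0.56392313 -0.27756807  0.01716558]
scene ((550.495849609375, -292.155029296875), (216.37890625, 177.80963134765625), 21.31268882751465)
side ((542.3974609375, -292.63763427734375), (222.44044494628906, 178.21665954589844), 20.785789489746094)
```

Run:
```python
from h import *
plan((.53,-.297,.26),201,9)
```

```text
from [0.5833 0.0299 0.2541] yaw -179.39 dist 0.3312
[0.0063, -0.0363, -0.0007, -0.0395, 0.0077, -0.036, -0.0007, -0.0395, 0.0092, -0.0356, -0.0007, -0.0395, 0.0106, -0.0353, -0.0007, -0.0395, 0.0119, -0.0348, -0.0007, -0.0395, 0.0133, -0.0343, -0.0007, -0.0395, 0.0147, -0.0338, -0.0007, -0.0395, 0.016, -0.0331, -0.0007, -0.0395, 0.0173, -0.0325, -0.0007, -0.0395]
```

Request:
jog_arm --series '[0.003, -0.02, 0, -0.03, 0.006, -0.03, 0, -0.038, 0.008, -0.034, 0, -0.038, 0.009, -0.034, 0, -0.038, 0.011, -0.034, 0, -0.038, 0.012, -0.034, 0, -0.038, 0.013, -0.034, 0, -0.038, 0.014, -0.033, 0, -0.038, 0.013, -0.025, 0, -0.03, 0.01, -0.015, 0, -0.012, 0, 0, 0, 0, 0, 0, 0, 0]' --fingers 0

```text
clock: 17.95
position: [0.5298, -0.2875, 0.2453]
tool_rot: [[-0.933, -0.357, -0.041], [-0.357, 0.934, -0.003], [0.039, 0.011, -0.999]]
contact_force: [0.6, 0.3, 0.5]
opening: 0.998
```

Run:
```python
from h import *
s=read_state();c=capture("wrist");save(c,"w21.png");P=cloud(c,s);np.save("w21P.npy",P);np.save("w21.npy",c,allow_pickle=True)
print(s["position"],s["tool_rot"].round(4).tolist(),np.degrees(yaw(s["tool_rot"])))
```

```text
[ 0.52978806 -0.2874922   0.24526374] [[-0.9333, -0.3567, -0.0406], [-0.3569, 0.9341, -0.0034], [0.0391, 0.0113, -0.9992]] -159.07486850990102
```

View pics/w21.png

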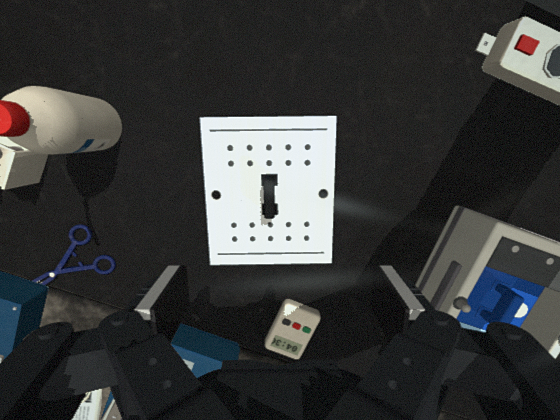

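```bash
cat >> h.py <<'E'
def rays_on_plane(c,s,uv,z0):
    K=c["camera_matrix"];out=[]
    M=np.array(c["mount"]);R=np.array(s["tool_rot"]);o=R@M[:3,3]+np.array(s["position"])
    for u,v in uv:
        d=np.array([(u-K[0,2])/K[0,0],-(v-K[1,2])/K[1,1],-1.]);d=R@(M[:3,:3]@d)
        out.append(o+d*(z0-o[2])/d[2])
    return np.array(out)
E
cat > holes.py <<'E'
from h import *
P=np.load("w21P.npy");c=np.load("w21.npy",allow_pickle=True).item()
s=dict(position=[0.52978806,-0.2874922,0.24526374],tool_rot=np.array([[-0.9333, -0.3567, -0.0406], [-0.3569, 0.9341, -0.0034], [0.0391, 0.0113, -0.9992]]))
g=cv2.cvtColor(c["img"],cv2.COLOR_RGB2GRAY)
ce=[]
for (u,v) in((216,195),(323,194)):
    w=255.-g[v-7:v+8,u-7:u+8];w=np.clip(w-100,0,None);yy,xx=np.mgrid[v-7:v+8,u-7:u+8]
    ce.append(((w*xx).sum()/w.sum(),(w*yy).sum()/w.sum()))
h=rays_on_plane(c,s,ce,.005);print(np.round(ce,2),h.round(4),"mid",h.mean(0).round(4),"dist",np.linalg.norm(h[0]-h[1]).round(4))
d=h[1]-h[0];print("yaw of plate y",np.degrees(np.arctan2(d[1],d[0])).round(2))
m=(P[...,2]>.028)&(P[...,2]<.05);k,l=cv2.connectedComponents(m.astype(np.uint8))
L=l[193,268];p=P[l==L];print("bar",L,len(p),cv2.minAreaRect(p[:,:2].astype(np.float32)*1000),np.median(p[:,2]))
m=(abs(P[...,2]-.005)<.004)&(c["img"].min(-1)>140);k,l,st,_=cv2.connectedComponentsWithStats(m.astype(np.uint8));L=1+st[1:,4].argmax();p=P[l==L]
print("plate",cv2.minAreaRect(p[:,:2].astype(np.float32)*1000),np.median(p[:,2]))
save(c,"w21c.png",(105,275,190,350),4)
E
python3 holes.py
```

```text
[[215.73 194.48]
 [322.82 193.04]] [[ 0.5709 -0.3599  0.005 ]
 [ 0.5184 -0.2265  0.005 ]] mid [ 0.5446 -0.2932  0.005 ] dist 0.1434
yaw of plate y 111.5
bar 19 437 ((545.1463623046875, -293.4518127441406), (49.694244384765625, 13.539844512939453), 20.682350158691406) 0.038273243342381885
plate ((545.6166381835938, -293.0216064453125), (200.68414306640625, 173.91390991210938), 21.40328025817871) 0.00459592839678602
```

View pics/w21c.png

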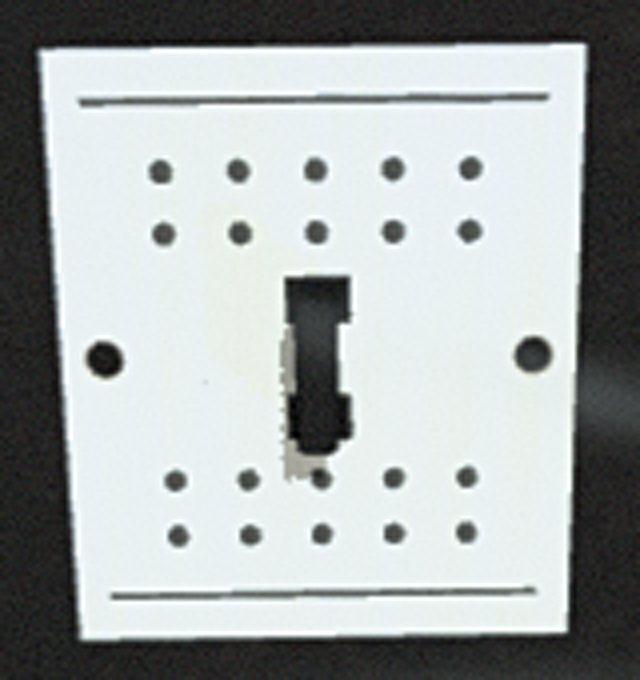

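```bash
python3 - <<'E'
s=open('h.py').read()
s=s.replace("""        t=a+d*i/n;c,s=np.cos(t),np.sin(t)
        ex=np.array([c,s,0]);ey=np.array([s,-c,0]);
        out+=[round(float(D@ex),4),round(float(D@ey),4),round(float(-D[2]),4),round(float(-d/n),4)]""","""        t=-d*i/n;c,s=np.cos(t),np.sin(t)
        v=(R@np.array([[c,-s,0],[s,c,0],[0,0,1]])).T@D
        out+=[round(float(q),4) for q in v]+[round(float(-d/n),4)]""")
open('h.py','w').write(s)
E
python3 -c "
from h import *
plan((.545,-.293,.07),201.3,6)"
```

```text
from [ 0.5298 -0.2874  0.2453] yaw -159.07 dist 0.176
[-0.0032, -0.0021, 0.0291, -0.0011, -0.0032, -0.0021, 0.0291, -0.0011, -0.0032, -0.0021, 0.0291, -0.0011, -0.0032, -0.0021, 0.0291, -0.0011, -0.0032, -0.0021, 0.0291, -0.0011, -0.0032, -0.0021, 0.0291, -0.0011]
```

Request:
jog_arm --series '[-0.003, -0.002, 0.02, -0.001, -0.003, -0.002, 0.03, -0.001, -0.003, -0.002, 0.03, -0.001, -0.003, -0.002, 0.03, -0.001, -0.003, -0.002, 0.03, -0.001, -0.003, -0.002, 0.02, -0.001, -0.001, -0.001, 0.005, 0, 0, 0, 0, 0, 0, 0, 0, 0]'

```text
clock: 18.9
position: [0.5501, -0.2825, 0.0739]
tool_rot: [[-0.927, -0.372, -0.039], [-0.373, 0.928, -0.001], [0.036, 0.014, -0.999]]
contact_force: [-0.6, -0.4, 0.7]
opening: 1.0
```

```bash
python3 -c "
from h import *
plan((.545,-.293,.011),201.3,5)
print(read_state()['tool_rot'][:,2])"
```

```text
from [ 0.5501 -0.2825  0.0739] yaw -158.1 dist 0.064
[0.0013, -0.0017, 0.0126, 0.0021, 0.0013, -0.0017, 0.0126, 0.0021, 0.0013, -0.0017, 0.0126, 0.0021, 0.0013, -0.0017, 0.0126, 0.0021, 0.0013, -0.0018, 0.0126, 0.0021]
[-3.89721572e-02 -6.28194314e-04 -9.99240099e-01]
```

Request:
jog_arm --series '[0.001, -0.004, 0.006, 0.004, 0.001, -0.004, 0.008, 0.004, 0.001, -0.002, 0.01, 0.002, 0.001, 0, 0.01, 0, 0.001, 0, 0.008, 0, 0, 0, 0, 0, 0, 0, 0, 0]'

```text
clock: 19.6
position: [0.5481, -0.2953, 0.0306]
tool_rot: [[-0.932, -0.362, -0.036], [-0.362, 0.932, -0.002], [0.034, 0.011, -0.999]]
contact_force: [-0.9, 0.3, 0.6]
opening: 1.004
```

```bash
python3 -c "
from h import *
plan((.545,-.293,.011),201.3,2)"
```

```text
from [ 0.5481 -0.2953  0.0306] yaw -158.77 dist 0.02
[0.0007, 0.0015, 0.0099, -0.0006, 0.0007, 0.0015, 0.0099, -0.0006]
```

Request:
jog_arm --series '[0.001, 0.001, 0.005, 0, 0.001, 0.001, 0.006, 0, 0, 0, 0.006, 0, 0, 0, 0.002, 0, 0, 0, 0, 0, 0, 0, 0, 0]'

```text
clock: 20.2
position: [0.545, -0.2939, 0.0106]
tool_rot: [[-0.931, -0.362, -0.035], [-0.362, 0.932, -0.002], [0.034, 0.011, -0.999]]
contact_force: [-0.1, -0.2, -0.3]
opening: 0.998
```

```bash
python3 -c "
from h import *
plan((.545,-.293,.011),201.3,1)
c=capture('wrist');save(c,'w22.png')"
```

```text
from [ 0.545  -0.2939  0.0106] yaw -158.74 dist 0.001
[-0.0003, 0.0009, -0.0004, -0.0007]
```

View pics/w22.png

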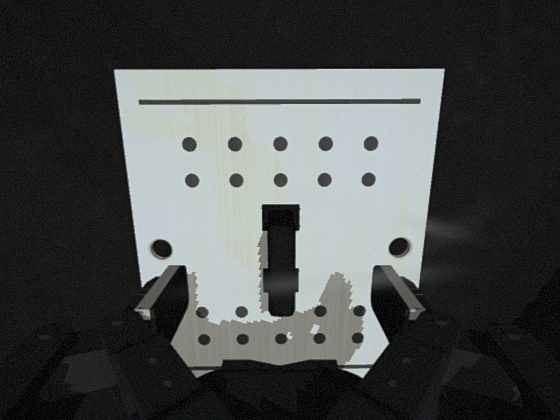

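Request:
jog_arm --series '[0, 0, 0, 0, 0, 0, 0, 0, 0, 0, 0, 0, 0, 0, 0, 0, 0, 0, 0, 0, 0, 0, 0, 0, 0, 0, 0, 0, 0, 0, 0, 0]' --fingers 1 --newtons 40

```text
clock: 21.05
position: [0.5455, -0.2941, 0.0114]
tool_rot: [[-0.931, -0.362, -0.034], [-0.362, 0.932, -0.002], [0.033, 0.01, -0.999]]
contact_force: [-0.6, 0.1, 1.2]
opening: 0.142
```

Request:
jog_arm --series '[0, 0, -0.01, 0, 0, 0, -0.02, 0, 0, 0, -0.03, 0, 0, 0, -0.03, 0, 0, 0, -0.03, 0, 0, 0, -0.025, 0, 0, 0, -0.02, 0, 0, 0, -0.005, 0, 0, 0, 0, 0]'

```text
clock: 21.95
position: [0.5493, -0.2927, 0.1896]
tool_rot: [[-0.932, -0.362, -0.038], [-0.362, 0.932, -0.001], [0.036, 0.013, -0.999]]
contact_force: [0.4, 0.3, -5.0]
opening: 0.139
```

Run:
```python
from h import *
s=read_state();c=capture("wrist");save(c,"w23.png");P=cloud(c,s);d=P-np.array(s["position"])
print(s["position"],s["tool_rot"].round(4).tolist(),s["contact_force"],s["opening"])
m=(c["img"].min(-1)>120)&(abs(d[...,2])<.03);m[200:]=0;m[:, :110]=0;m[:,450:]=0
p=P[m];A=np.c_[p[:,:2],np.ones(len(p))];k=np.linalg.lstsq(A,p[:,2],rcond=None)[0];print(len(p),"slope deg world x,y",np.degrees(k[:2]).round(2), "plate top at TCP below", (k[0]*s["position"][0]+k[1]*s["position"][1]+k[2]-s["position"][2]).round(4))
```

```text
[ 0.54932612 -0.29268753  0.18962732] [[-0.9315, -0.3616, -0.0382], [-0.3618, 0.9322, -0.0005], [0.0358, 0.0133, -0.9993]] [ 0.4199358   0.28529826 -5.0201572 ] 0.13921958270077361
38032 slope deg world x,y [-0.25  0.14] plate top at TCP below -0.0068
```

View pics/w23.png

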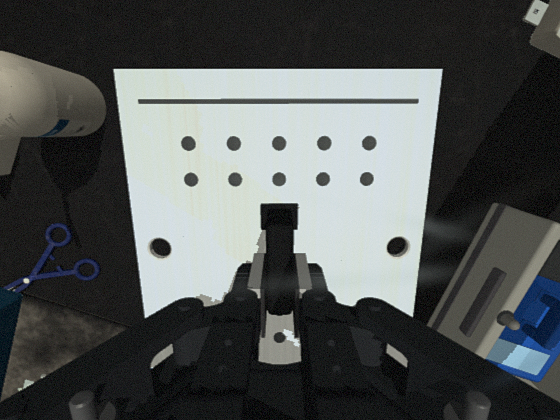

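```bash
python3 -c "
from h import *
plan((.569,.0287,.165),180.9,12)"
```

```text
from [ 0.5492 -0.2927  0.1891] yaw -158.78 dist 0.3229
[-0.0113, 0.0243, 0.0019, 0.0296, -0.0106, 0.0247, 0.0019, 0.0296, -0.0098, 0.025, 0.0019, 0.0296, -0.0091, 0.0252, 0.0019, 0.0296, -0.0083, 0.0255, 0.0019, 0.0296, -0.0076, 0.0257, 0.0019, 0.0296, -0.0068, 0.026, 0.0019, 0.0296, -0.0061, 0.0261, 0.0019, 0.0296, -0.0053, 0.0263, 0.0019, 0.0296, -0.0045, 0.0265, 0.0019, 0.0296, -0.0037, 0.0266, 0.0019, 0.0296, -0.0029, 0.0267, 0.0019, 0.0296]
```

Request:
jog_arm --series '[-0.007, 0.015, 0, 0.02, -0.011, 0.024, 0, 0.03, -0.01, 0.026, 0, 0.03, -0.009, 0.026, 0, 0.03, -0.009, 0.027, 0, 0.03, -0.008, 0.027, 0.002, 0.03, -0.007, 0.027, 0.002, 0.03, -0.007, 0.027, 0.002, 0.03, -0.006, 0.027, 0.002, 0.03, -0.005, 0.025, 0.002, 0.03, -0.004, 0.02, 0.002, 0.03, -0.002, 0.015, 0, 0.02]'

```text
clock: 23.2
position: [0.5627, 0.0156, 0.1587]
tool_rot: [[-0.998, -0.011, -0.063], [-0.011, 1.0, 0.0], [0.063, 0.001, -0.998]]
contact_force: [-0.4, 0.1, -3.6]
opening: 0.138
```

Request:
jog_arm --series '[0, 0, 0, 0, 0, 0, 0, 0]'

```text
clock: 23.4
position: [0.5613, 0.0179, 0.156]
tool_rot: [[-0.998, -0.014, -0.067], [-0.014, 1.0, -0.0], [0.067, 0.001, -0.998]]
contact_force: [0.5, -0.3, -4.5]
opening: 0.141
```

Run:
```python
from h import *
plan((.569,.0287,.165),180.9,4)
s=read_state();c=capture("wrist");save(c,"w24.png")
print(s["tool_rot"][:,2].round(4))
```

```text
from [0.5613 0.0179 0.156 ] yaw -179.2 dist 0.016
[-0.0018, 0.0027, -0.0024, -0.0004, -0.0018, 0.0027, -0.0024, -0.0004, -0.0018, 0.0027, -0.0024, -0.0004, -0.0018, 0.0027, -0.0024, -0.0004]
[-0.067  -0.     -0.9978]
```

View pics/w24.png

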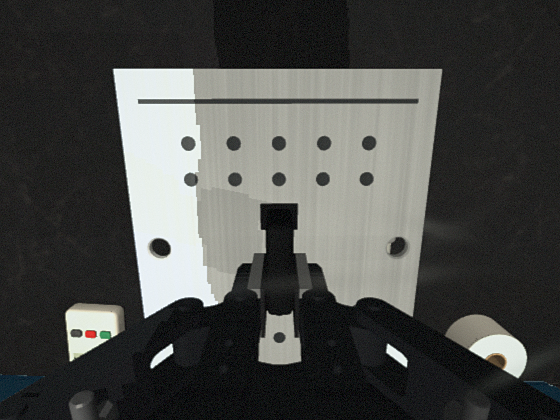

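```bash
cat >> h.py <<'E'
PINS=np.array([[.5711,-.0429],[.5679,.1000]])
def platehole(tag,sv=True):
    s=read_state();c=capture("wrist");P=cloud(c,s)
    if sv: save(c,tag+".png")
    R=np.array(s["tool_rot"]);d=(P-np.array(s["position"]))@R
    m=(abs(d[...,2]-.006)<.03);m[210:]=0;m[:75]=0;m[:,:150]=0;m[:,410:]=0
    p=P[m]
    for t in(.006,.003,.003):
        A=np.c_[p[:,:2],np.ones(len(p))];k=np.linalg.lstsq(A,p[:,2],rcond=None)[0];p=p[abs(p[:,2]-A@k)<t]
    g=cv2.cvtColor(c["img"],cv2.COLOR_RGB2GRAY);n=np.array([-k[0],-k[1],1]);K=c["camera_matrix"];M=np.array(c["mount"]);o=R@M[:3,3]+np.array(s["position"])
    H=[]
    for u,v in HPX:
        q=np.array([(u-K[0,2])/K[0,0],-(v-K[1,2])/K[1,1],-1.]);q=R@(M[:3,:3]@q)
        t=(k[2]-n@o)/(n@q);H.append(o+t*q)
    H=np.array(H);mid=H.mean(0);dd=H[1]-H[0]
    print(tag,"pos",s["position"].round(4),"toolz",R[:,2].round(3),"F",s["contact_force"].round(1),"open",round(s["opening"],3))
    print("  slope deg",np.degrees(k[:2]).round(2),"holes",H.round(4).tolist(),"mid",mid.round(4),"yaw",(np.degrees(np.arctan2(dd[1],dd[0]))-90).round(2),"dist",np.linalg.norm(dd).round(4))
    pm=PINS.mean(0);pd=PINS[1]-PINS[0];print("  move needed",(pm-mid[:2]).round(4),"pin yaw",(np.degrees(np.arctan2(pd[1],pd[0]))-90).round(2))
    return s,c,P,k
HPX=[(160.0,247.0),(397.5,246.0)]
E
python3 - <<'E'
from h import *
s,c,P,k=platehole("w25")
save(c,"w25c.png",(225,270,130,190),8);save(c,"w25d.png",(225,270,370,430),8)
E
python3 - <<'E'
import cv2,numpy as np
a=cv2.imread('pics/w25c.png');b=cv2.imread('pics/w25d.png');cv2.imwrite('pics/w25e.png',cv2.resize(np.hstack([a,b]),(800,300)))
E
```

```text
w25 pos [0.5613 0.0181 0.156 ] toolz [-0.067  0.    -0.998] F [ 0.4  0.1 -4.2] open 0.136
  slope deg [-2.03 -0.46] holes [[0.5619, -0.0541, 0.1498], [0.5598, 0.0891, 0.1487]] mid [0.5608 0.0175 0.1492] yaw 0.81 dist 0.1432
  move needed [0.0087 0.0111] pin yaw 1.28
```

View pics/w25e.png

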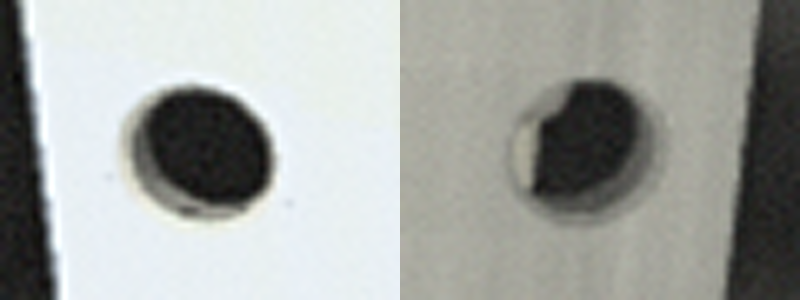

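```bash
sed -i 's/^HPX=.*/HPX=[(159.6,247.8),(397.9,247.4)]/' h.py
python3 - <<'E'
from h import *
c=np.load("w20.npy",allow_pickle=True).item()
s=dict(position=[0.58319916,0.029877,0.25413386],tool_rot=np.array([[-0.9997, -0.0108, -0.0213], [-0.0107, 0.9999, -0.0066], [0.0214, -0.0064, -0.9998]]))
print(rays_on_plane(c,s,[(213,182),(348,180.75)],.101).round(4))
im=c["img"][160:200,190:370,::-1];
a=cv2.resize(im[:,10:40],None,fx=13,fy=13,interpolation=cv2.INTER_NEAREST);b=cv2.resize(im[:,143:173],None,fx=13,fy=13,interpolation=cv2.INTER_NEAREST)
cv2.imwrite("pics/pins.png",np.hstack([a,b]))
E
```

```text
[[ 0.5694 -0.041   0.101 ]
 [ 0.5666  0.0999  0.101 ]]
```

View pics/pins.png

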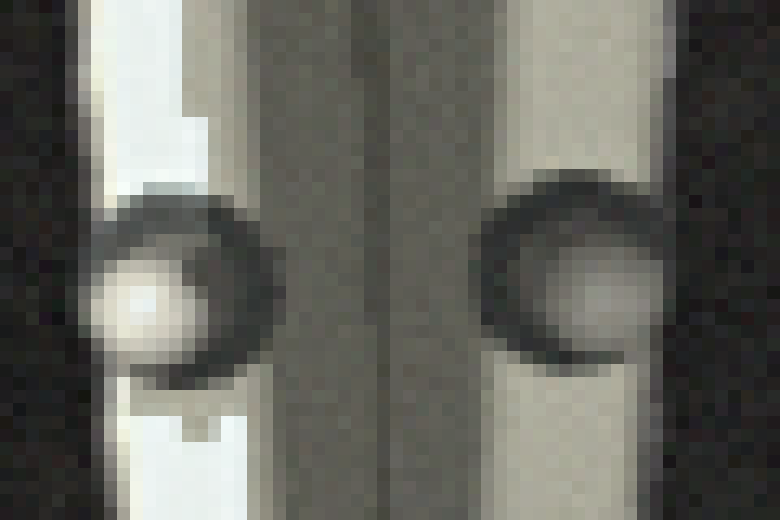

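```bash
sed -i 's/^PINS=.*/PINS=np.array([[.5700,-.0432],[.5684,.1010]])/' h.py
python3 - <<'E'
from h import *
s,c,P,k=platehole("w26",False)
R=np.array(s["tool_rot"]);print("tool shift",(R.T@np.array([.0084,.0114,-.024])).round(4))
E
```

```text
w26 pos [0.5615 0.0177 0.1564] toolz [-0.067  0.    -0.998] F [ 0.7 -0.6 -3.8] open 0.137
  slope deg [-1.96 -0.53] holes [[0.5625, -0.0548, 0.1502], [0.561, 0.0891, 0.1489]] mid [0.5617 0.0171 0.1496] yaw 0.6 dist 0.1438
  move needed [0.0075 0.0118] pin yaw 0.64
tool shift [-0.0101  0.0113  0.0234]
```

Request:
jog_arm --series '[-0.002, 0.003, 0.002, 0, -0.002, 0.003, 0.004, 0, -0.002, 0.003, 0.005, 0, -0.002, 0.002, 0.005, 0, -0.001, 0.001, 0.004, 0, 0, 0, 0.003, 0, 0, 0, 0, 0, 0, 0, 0, 0]'

```text
clock: 24.35
position: [0.5695, 0.0287, 0.1304]
tool_rot: [[-0.998, -0.011, -0.067], [-0.011, 1.0, -0.0], [0.067, 0.001, -0.998]]
contact_force: [-0.4, 0.3, -4.3]
opening: 0.137
```

Run:
```python
from h import *
s,c,P,k=platehole("w27")
im=c["img"][:,:,::-1]
cv2.imwrite("pics/w27e.png",np.hstack([cv2.resize(im[225:270,a:a+45],None,fx=8,fy=8,interpolation=cv2.INTER_CUBIC) for a in(137,375)]))
```

```text
w27 pos [0.5695 0.0287 0.1304] toolz [-0.067 -0.    -0.998] F [-0.4  0.3 -4.3] open 0.137
  slope deg [-1.95 -0.55] holes [[0.5703, -0.0437, 0.1243], [0.5692, 0.1001, 0.1229]] mid [0.5697 0.0282 0.1236] yaw 0.45 dist 0.1439
  move needed [-0.0005  0.0007] pin yaw 0.64
```

View pics/w27e.png

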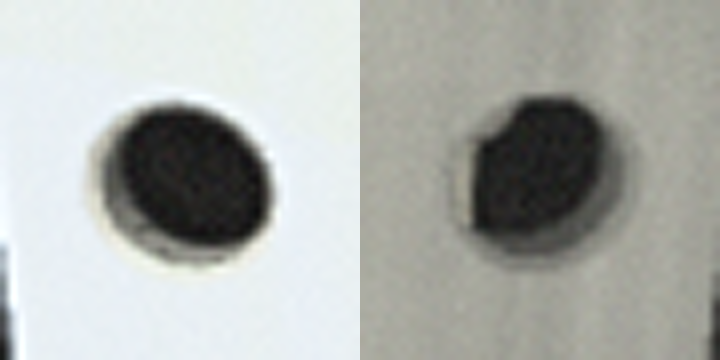

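Request:
jog_arm --series '[0, 0.001, 0.002, -0.002, 0, 0, 0.002, 0, 0, 0, 0.002, 0, 0, 0, 0.002, 0, 0, 0, 0, 0, 0, 0, 0, 0]'

```text
clock: 25.0
position: [0.5691, 0.0297, 0.1222]
tool_rot: [[-0.998, -0.013, -0.066], [-0.013, 1.0, 0.0], [0.066, 0.001, -0.998]]
contact_force: [0.3, -0.3, -4.0]
opening: 0.14
```

Run:
```python
from h import *
s,c,P,k=platehole("w28")
im=c["img"][:,:,::-1]
cv2.imwrite("pics/w28e.png",np.hstack([cv2.resize(im[225:270,a:a+45],None,fx=8,fy=8,interpolation=cv2.INTER_CUBIC) for a in(137,375)]))
```

```text
w28 pos [0.5691 0.0297 0.1222] toolz [-0.066  0.    -0.998] F [ 0.3 -0.3 -4. ] open 0.14
  slope deg [-1.88 -0.53] holes [[0.57, -0.0428, 0.1161], [0.5686, 0.1011, 0.1148]] mid [0.5693 0.0292 0.1155] yaw 0.57 dist 0.1438
  move needed [-0.0001 -0.0003] pin yaw 0.64
```

View pics/w28e.png

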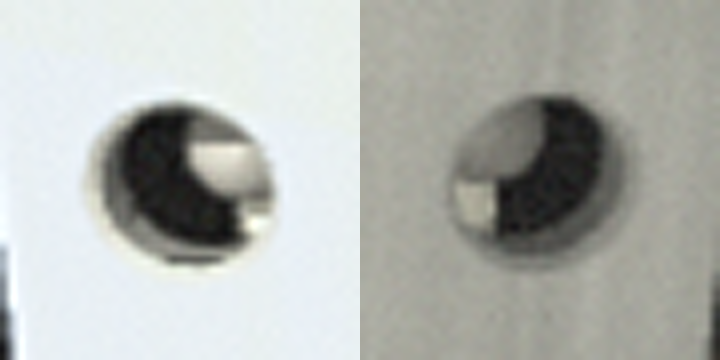

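Run:
```python
from h import *
s=read_state();c=capture("wrist")
K=c["camera_matrix"];M=np.array(c["mount"]);R=np.array(s["tool_rot"]);Rc=R@M[:3,:3];o=R@M[:3,3]+s["position"]
for p in PINS:
    q=Rc.T@(np.array([*p,.101])-o);r=K[0,0]*.005/-q[2]
    print("u,v",(K[0,2]+K[0,0]*q[0]/-q[2]).round(1),(K[1,2]-K[1,1]*q[1]/-q[2]).round(1),"r px",r.round(1))
```

```text
u,v 167.6 240.1 r px 7.7
u,v 389.9 240.1 r px 7.7
```

Run:
```python
from h import *
c=capture("wrist");im=c["img"][:,:,::-1]
out=[]
for a,(pu,pv) in((148,(167.6,240.1)),(382,(389.9,240.1))):
    t=cv2.resize(im[230:262,a:a+28],None,fx=14,fy=14,interpolation=cv2.INTER_NEAREST)
    t=cv2.convertScaleAbs(t,alpha=1.3,beta=20)
    cv2.circle(t,(int((pu-a+.5)*14),int((pv-230+.5)*14)),int(7.7*14),(0,0,255),1)
    out.append(t)
cv2.imwrite("pics/w29.png",np.hstack(out))
```

```text
(no output)
```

View pics/w29.png

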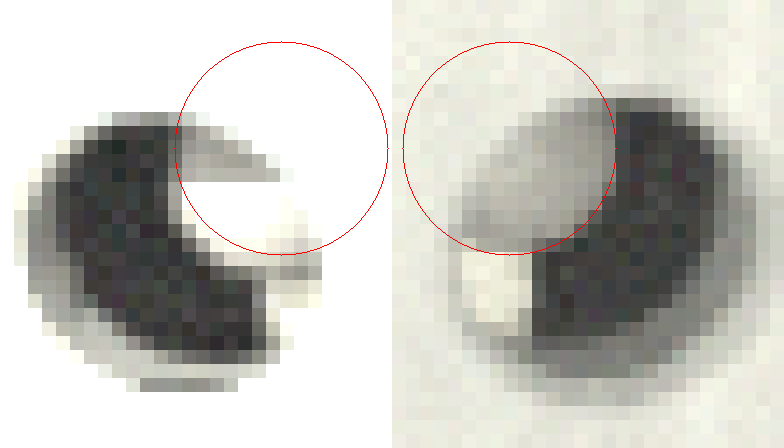

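Request:
jog_arm --series '[0, 0, 0.002, 0, -0.0005, 0, 0.002, 0, 0, 0, 0.002, 0, 0, 0, 0.002, 0, 0, 0, 0.001, 0, 0, 0, 0, 0]' --newtons 20

```text
clock: 25.75
position: [0.569, 0.0297, 0.1124]
tool_rot: [[-0.998, -0.013, -0.066], [-0.013, 1.0, 0.0], [0.066, 0.001, -0.998]]
contact_force: [-0.3, -0.3, -4.9]
opening: 0.137
```

Run:
```python
from h import *
s,c,P,k=platehole("w30")
im=c["img"][:,:,::-1]
cv2.imwrite("pics/w30e.png",np.hstack([cv2.resize(im[225:270,a:a+45],None,fx=8,fy=8,interpolation=cv2.INTER_CUBIC) for a in(137,375)]))
```

```text
w30 pos [0.569  0.0297 0.1124] toolz [-0.066  0.    -0.998] F [-0.3 -0.3 -4.9] open 0.137
  slope deg [-1.9  -0.54] holes [[0.5699, -0.0428, 0.1063], [0.5685, 0.101, 0.105]] mid [0.5692 0.0291 0.1056] yaw 0.56 dist 0.1438
  move needed [-0.     -0.0002] pin yaw 0.64
```

View pics/w30e.png

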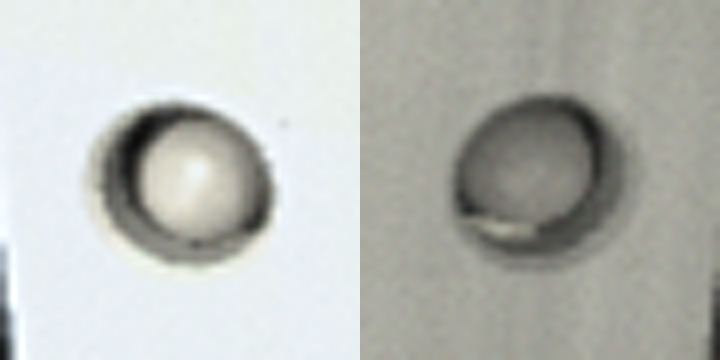

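Pins are in the holes, centred. Continue down gently.

Request:
jog_arm --series '[0, 0, 0.002, 0, -0.0005, 0, 0.002, 0, 0, 0, 0.002, 0, 0, 0, 0.001, 0, 0, 0, 0, 0, 0, 0, 0, 0]'

```text
clock: 26.4
position: [0.5692, 0.0297, 0.1049]
tool_rot: [[-0.998, -0.013, -0.065], [-0.013, 1.0, 0.0], [0.065, 0.001, -0.998]]
contact_force: [0.6, -0.9, -4.1]
opening: 0.14
```

Run:
```python
from h import *
s,c,P,k=platehole("w31")
```

```text
w31 pos [0.5692 0.0297 0.1049] toolz [-0.065  0.    -0.998] F [ 0.6 -0.9 -4.1] open 0.14
  slope deg [-1.69 -0.46] holes [[0.5701, -0.0428, 0.0987], [0.5687, 0.101, 0.0976]] mid [0.5694 0.0291 0.0981] yaw 0.59 dist 0.1438
  move needed [-0.0002 -0.0002] pin yaw 0.64
```

Request:
jog_arm --series '[0, 0, 0.001, 0, 0, 0, 0.001, 0, 0, 0, 0.001, 0, 0, 0, 0, 0, 0, 0, 0, 0]'

```text
clock: 26.95
position: [0.5691, 0.0297, 0.102]
tool_rot: [[-0.998, -0.013, -0.065], [-0.013, 1.0, 0.0], [0.065, 0.001, -0.998]]
contact_force: [-0.4, 0.4, -3.0]
opening: 0.138
```

Run:
```python
from h import *
s,c,P,k=platehole("w32")
```

```text
w32 pos [0.5691 0.0297 0.102 ] toolz [-0.065  0.    -0.998] F [-0.4  0.4 -3. ] open 0.138
  slope deg [-0.34  0.01] holes [[0.5703, -0.043, 0.0951], [0.5684, 0.1009, 0.0952]] mid [0.5693 0.029  0.0951] yaw 0.74 dist 0.1438
  move needed [-0.0001 -0.0001] pin yaw 0.64
```

Request:
jog_arm --series '[0, 0, 0.001, 0, 0, 0, 0, 0, 0, 0, 0, 0]'

```text
clock: 27.3
position: [0.5693, 0.0297, 0.1016]
tool_rot: [[-0.998, -0.013, -0.064], [-0.013, 1.0, 0.0], [0.064, 0.001, -0.998]]
contact_force: [-0.9, 0.2, -3.2]
opening: 0.143
```

Request:
jog_arm --series '[0, 0, 0, 0, 0, 0, 0, 0, 0, 0, 0, 0, 0, 0, 0, 0, 0, 0, 0, 0]' --fingers 0.5

```text
clock: 27.8
position: [0.5699, 0.0298, 0.1019]
tool_rot: [[-0.998, -0.013, -0.063], [-0.013, 1.0, 0.0], [0.063, 0.001, -0.998]]
contact_force: [-0.1, 1.0, 0.9]
opening: 0.498
```

Run:
```python
from h import *
s,c,P,k=platehole("w33")
```

```text
w33 pos [0.5699 0.0298 0.1019] toolz [-0.063  0.    -0.998] F [-0.1  1.   0.9] open 0.498
  slope deg [-0.09  0.02] holes [[0.5712, -0.0431, 0.0946], [0.5694, 0.1011, 0.0947]] mid [0.5703 0.029  0.0947] yaw 0.74 dist 0.1442
  move needed [-0.0011 -0.0001] pin yaw 0.64
```

View pics/w33.png

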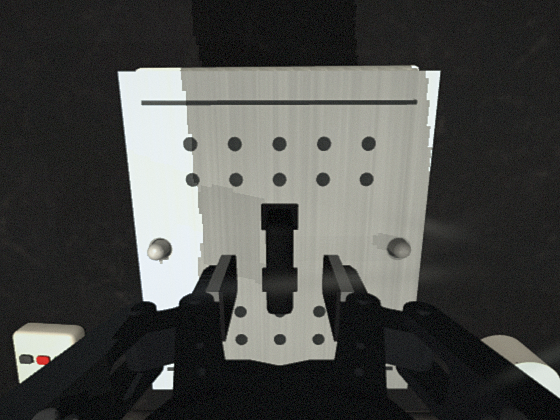

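Plate seated flat with both pins through the holes. Fingers are clear of the bar, so I retreat upward along the tool axis.

Request:
jog_arm --series '[0, 0, -0.01, 0, 0, 0, -0.02, 0, 0, 0, -0.03, 0, 0, 0, -0.03, 0, 0, 0, -0.03, 0, 0, 0, -0.03, 0, 0, 0, -0.02, 0, 0, 0, 0, 0, 0, 0, 0, 0]'

```text
clock: 28.75
position: [0.5806, 0.0291, 0.284]
tool_rot: [[-0.998, -0.012, -0.061], [-0.012, 1.0, 0.0], [0.061, 0.001, -0.998]]
contact_force: [-0.6, 0.0, -0.3]
opening: 0.498
```

Run:
```python
from h import *
s=read_state();c=capture("wrist");save(c,"w34.png");P=cloud(c,s)
print(s["position"],s["contact_force"].round(1))
m=(abs(P[...,2]-.095)<.004);k,l,st,_=cv2.connectedComponentsWithStats(m.astype(np.uint8));L=1+st[1:,4].argmax();p=P[l==L]
print("plate",cv2.minAreaRect(p[:,:2].astype(np.float32)*1000),np.median(p[:,2]))
A=np.c_[p[:,:2],np.ones(len(p))];k=np.linalg.lstsq(A,p[:,2],rcond=None)[0];print("slope deg",np.degrees(k[:2]).round(2))
c=capture("scene");save(c,"sc34.png",(130,300,200,440),3)
c0=np.load("scene0.npy",allow_pickle=True).item();d=cv2.absdiff(c["img"],c0["img"]).max(-1)
for n,(u,v) in dict(roll=(297,187),timer=(400,244)).items(): print(n,"mean diff",d[v-12:v+12,u-12:u+12].mean().round(1))
```

```text
[0.58055825 0.02908244 0.28401655] [-0.6  0.  -0.3]
plate ((570.5365600585938, 29.49136734008789), (201.4893035888672, 172.4711151123047), 0.7578302025794983) 0.0946472820493224
slope deg [-0.07  0.03]
roll mean diff 16.1
timer mean diff 17.0
```

View pics/w34.png

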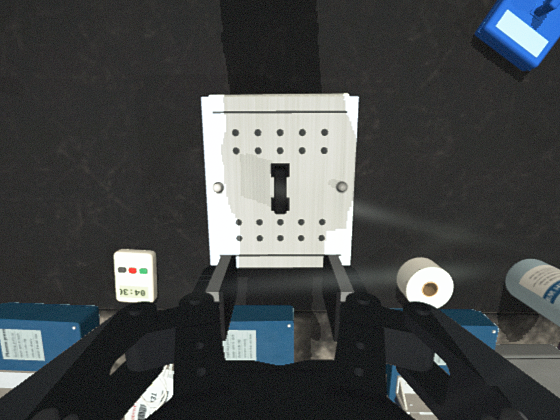

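View pics/sc34.png

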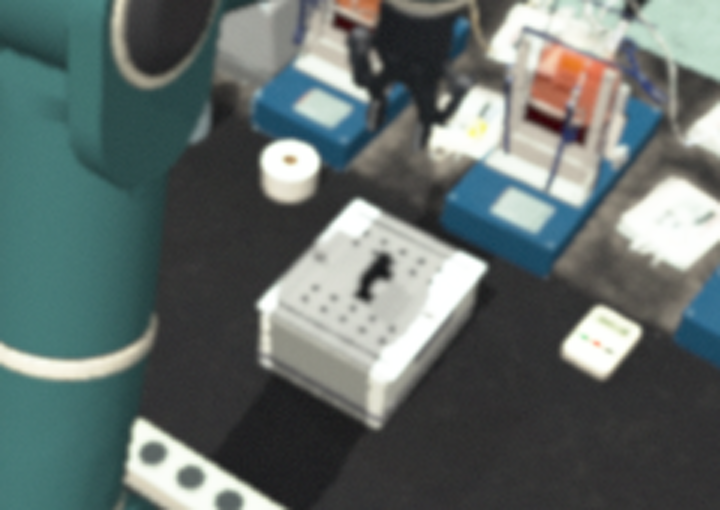

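```bash
python3 -c "
from rig import *
s=read_state();print(s['clock'],s['joint_vel'].round(2))
print(finish_job())"
```

```text
28.85 [ 0.04  0.63 -0.13  0.64 -0.09 -0.1   0.04]
the job is handed in; nothing more can be done
None
```

I loaded the largest cold pack into the tray and fitted the top plate over both pins. The job was handed in at 28.85 s; no verdict is reported back.

**How it was done**
- **Tilting the pack:** The tool can't tilt, so I gripped the handle bar off-centre at 20 N. Lowering the +x end onto the tray's +x rim made the pack pivot in the grip to 24°.
- **Seating the pack:** I slid the low end under the lip and lowered it flat, with contact forces of at most about 5 N.
- **Fitting the plate:** I gripped the plate by its handle, lined its holes up with the pins in the wrist camera, lowered it and let go.

**Last checks**
- **Pack:** Its top was 48.8 mm above the bench (49 expected). The slope was at most 0.25°, and its handle sat about 3–4 mm from the tray centre. These were measured just before the plate went on, since the plate now hides the pack.
- **Plate:** Its top was 94.6 mm above the bench (95 expected), with a slope of at most 0.1°. Both pins showed through the holes, and the centre was about 1.5 mm from the pins' midpoint.
- **Bystanders:** The label roll and timer look unmoved by eye. A crude image-difference check on them was inconclusive, at about 16–17 grey levels; I did not look into why.
- **Tool drift:** The gripper drifted to about 3.8° off vertical during the moves. The plate levelled itself on the rim when it landed.

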